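# Make up two hardness-test kits

## Robot

A 6-joint arm with a two-finger parallel gripper is mounted at the origin on a cart in front of the work surface, level with it; the furniture and walls round the work are solid. World frame = base frame: x ahead of the robot, y to its left, z up, the work surface at z = 0. Lengths are in m, angles in rad, forces in N, time in s.
With the tool pointing down it reaches from about 0.25 to 0.775 m from the base axis. Payload 4 kg.
Tool frame: the origin (TCP) lies midway between the tips of the shut fingers; the grasp point (between the pads) lies 19 mm behind it; z points along the fingers, y is the direction in which the jaws open and shut (so a half turn about z gives the same grasp; the last joint's range is limited). The gripper opens to 94 mm and grips with 3 to 60 N. Pads are 16 mm wide; open, the fingers measure 119 mm over their backs; the gripper's body (75 mm by 177 mm) begins 78 mm behind the grasp point.
Start: joints at [1.041, 0.087, 1.371, -0, 1.684, -0.103], TCP at [0.228, 0.501, 0.206] pointing down, gripper open.
Joint ranges: [-3.1, 3.1], [-0.76, 2.03], [0.27, 2.55], [-1.08, 4.22], [0.17, 2.65], [-2.57, 2.57]. Speed limits (rad/s): [2.79, 2.79, 3.14, 3.14, 3.14, 3.14].

## Interface

Orientations are given as [roll, pitch, yaw] about the fixed x, y, z axes, in that order (R = Rz(yaw) Ry(pitch) Rx(roll)).
In Python, from bench import robot gives the robot as it stands.
- The arm moves only by the tool servo_tool, never from a script. Its argument "rows" is a list of rows, each a list of 2 entries, a list of its own where there are three numbers: the shift along the tool's x, y, z normalised to -1 to 1, where 1 is 0.08 m, then the turn about the tool's z normalised to -1 to 1, where 1 is pi/2 rad. A call has 1 to 12 rows; each row is the pose to reach, as a shift and turn from the pose commanded when the call began, along the tool's axes at that moment; what a row does not reach only later rows make up. A row lasts 1/12 s, in which the tool goes at most 41.7 mm and 7.16 degrees, less where a joint would pass 70% of its speed; a pose out of reach is approached as far as the arm can. A call with a number of a shift or a turn outside -1 to 1 is refused whole. A call with a gripper value outside its range is refused whole. "grip" is the closure, from -1 (fully open) to 1 (shut), set as the call begins (left out, the last holds). The fingers move at their own pace and stop on an object; the grip force is fixed at half the most. Time passes only in rows, so rows that repeat a pose let the fingers close. It gives the time, the measured TCP pose, the force and the opening at its end, in the units of the state.
- robot.get_obs(): the state, without advancing time (a new reading comes with each control period).
- robot.snapshot(name): name is "scene" or "top" or "wrist"; returns a dict with "pixels" (420x560x3 uint8, red, green, blue), "camera_matrix" (3x3 intrinsics, pixels), "world_from_camera" (4x4, takes a point from camera to world coordinates). Camera axes: x right, y down, z forward; pixel columns grow to the right and rows downward; lengths in m; the calibration is good to about 2 mm. A picture is of the moment at which its call begins. There is no depth.
- robot.close_job(): hands the job in, once; it reports no verdict.
The state is a dict: "time": time; "joint_positions": joint angles; "qvel": joint speeds; "joint_torque": joint torques, N m; "tool_pos": TCP position; "ee_rot": TCP orientation; "wrist_force": force on the tool from outside, world axes, zero at the start; "wrist_torque": the same for the moment, N m; "width": finger opening in m.
Only numpy, scipy, OpenCV 4.12 (cv2) and the standard library are available. Lean on these libraries where they do the work, as an engineer would, in place of code of your own. Each camera call takes 0.05 s, during which the arm holds its last target.

## Task

Make up the two hardness-test kits in their trays. The round-bar kit, in the tray with the smaller recesses, gets the V-block and the small reference block; the flat-sample kit, in the tray with the large rectangular recess, gets the large reference block and both taper wedges, laid head to tail with their sloping faces together so that the pair fills the rectangle. Everything must lie upright, fully down in its recess, and be let go.

Things in the scene. Friction and masses are not known exactly. Their poses are not given: they have to be found in the camera images.
- flat_tray: Fixed kit tray, pale wood, dark recess floors, 98 (x) x 156 (y) x 13 mm, top flat. Origin: centre of underside, y the long side, z up. Recesses: round 58 mm wide at y = +40, floor z = 8, for the large block; rectangular 70 (x) x 47 (y) at y = -38, floor z = 4, for the wedges side by side along x, straight faces at its long walls (y = -61.5, -14.5). Head to tail they are 38 wide; both heads at one end (56) cannot go in.
- round_tray: Fixed kit tray, pale wood, dark recess floors, 98 (x) x 156 (y) x 13 mm, top flat. Origin: centre of underside, y the long side, z up. Recesses: round 48 mm wide at y = +40, floor z = 8, for the small reference block; rectangular 50 (x) x 44 (y) at y = -38, floor z = 4, for the V-block.
- big_block: Large reference hardness block: a flat grey steel disc 50 mm in diameter and 12 mm thick, 0.18 kg, lying flat. Origin: centre of its underside, z up. Hold it by the upper half of its rim, as the lower 5 mm go down into the recess.
- small_block: Small reference hardness block: a flat grey steel disc 40 mm in diameter and 12 mm thick, 0.12 kg, lying flat. Origin: centre of its underside, z up. Hold it by the upper half of its rim, as the lower 5 mm go down into the recess.
- vee: Grey ground V-block, 40 mm (x) x 34 mm (y) x 30 mm high, 0.21 kg, groove upward and running along its x. Origin: centre of its underside, z up. Hold it by its flanks (34 mm, across y); the lower 9 mm go down into the recess. It may go in with its groove either along or across the tray.
- wedge_a: Steel taper wedge (one of two alike) 60 mm long, 30 high, about 0.27 kg; in plan 28 mm thick at its head (black dot on top), 10 at its tail. Origin: underside, mid-length of the straight long face; x along that face from head (-30 mm) to tail (+30), both end faces square to it; steel on the +y side, other long face slopes. Hold it high up by its end faces (60 mm apart) at y = 6 mm: no room beside the long faces in the tray.
- wedge_b: Steel taper wedge (one of two alike) 60 mm long, 30 high, about 0.27 kg; in plan 28 mm thick at its head (black dot on top), 10 at its tail. Origin: underside, mid-length of the straight long face; x along that face from head (-30 mm) to tail (+30), both end faces square to it; steel on the +y side, other long face slopes. Hold it high up by its end faces (60 mm apart) at y = 6 mm: no room beside the long faces in the tray.
There are look-alikes about, which are no part of the job. Of the things shaped like the vee, the grey one is meant.

How it is judged:
By the outcome, as a careful person would: the job done as asked, in the order asked, and still so for the second after the job is handed in, with the robot touching nothing.
It also fails if it takes over 96 s, if anything falls off the work surface, if the arm or the gripper's body presses on something with over 40 N, if the wrist force passes 120 N, or if a joint passes its speed limit or range.

## Working session

There is one attempt and no reset: what is moved stays moved. The work goes in short steps, Python scripts to look and compute and a tool call to move; the robot and the scene stay as the last step left them, time stands still between calls to the robot, and variables do not carry over. Pictures are saved under pics/ and viewed, and the job is handed in when it is done.

Besides the shell and the picture viewer there is one more tool, called after "Emit:" as name(argument=value, ...), one argument or row to a line, values as JSON. servo_tool: Moves the arm, as the interface text tells. Its arguments: {"type":"object","properties":{"rows":{"type":"array"},"grip":{"type":"number"}},"required":["rows"]}

```bash
ls; mkdir -p pics; python3 - <<'E'
from bench import robot
import cv2,numpy as np
for n in ["scene","top","wrist"]:
    s=robot.snapshot(n)
    cv2.imwrite(f"pics/{n}0.png",s["pixels"][:,:,::-1])
    np.savez(f"pics/{n}0.npz",**s)
    print(n,s["camera_matrix"].round(1).tolist(),s["world_from_camera"].round(3).tolist())
print(robot.get_obs())
E
```

```text
pics
scene [[492.8, 0.0, 290.9], [0.0, 492.8, 219.7], [0.0, 0.0, 1.0]] [[0.697, -0.386, 0.605, -0.047], [-0.717, -0.395, 0.574, -0.574], [0.018, -0.834, -0.552, 0.58], [0.0, 0.0, 0.0, 1.0]]
top [[489.6, 0.0, 280.0], [0.0, 489.6, 211.4], [0.0, 0.0, 1.0]] [[-0.024, -0.985, 0.169, 0.351], [-0.999, 0.02, -0.026, 0.019], [0.023, -0.17, -0.985, 0.969], [0.0, 0.0, 0.0, 1.0]]
wrist [[334.1, 0.0, 277.4], [0.0, 334.1, 211.2], [0.0, 0.0, 1.0]] [[0.413, 0.885, 0.217, 0.167], [0.911, -0.401, -0.1, 0.529], [-0.001, 0.239, -0.971, 0.383], [0.0, 0.0, 0.0, 1.0]]
{'time': 0.15, 'joint_positions': array([ 1.04092864e+00,  8.77916744e-02,  1.37189505e+00, -6.96495846e-06,
        1.68361823e+00, -1.03085554e-01]), 'qvel': array([ 0.0007617 , -0.00072816, -0.00373996,  0.00157489, -0.00177946,
       -0.00247363]), 'joint_torque': array([ 1.55944064e-03, -3.40640974e+01, -3.02794969e+01,  7.19529251e-02,
        3.04759643e-02, -1.35975738e-04]), 'tool_pos': array([0.22745145, 0.50029663, 0.20457565]), 'ee_rot': array([-3.13988873e+00, -1.69315755e-04,  2.71480960e+00]), 'wrist_force': array([-0.15614757,  0.24447464, -0.14967177]), 'wrist_torque': array([-0.02119465, -0.04091186,  0.02138392]), 'width': 0.09396368973340079}
```

View pics/top0.png

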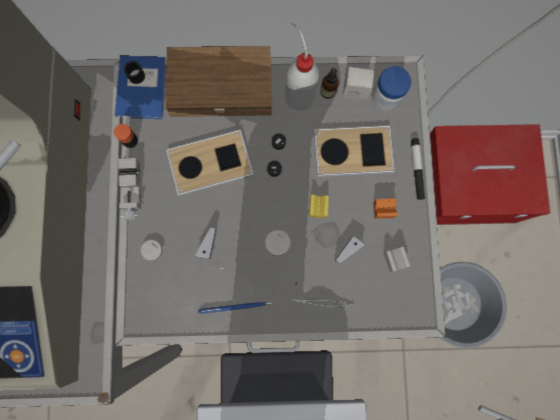

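View pics/scene0.png

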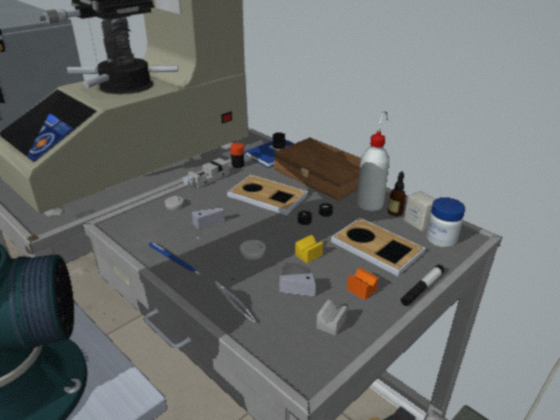

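View pics/wrist0.png

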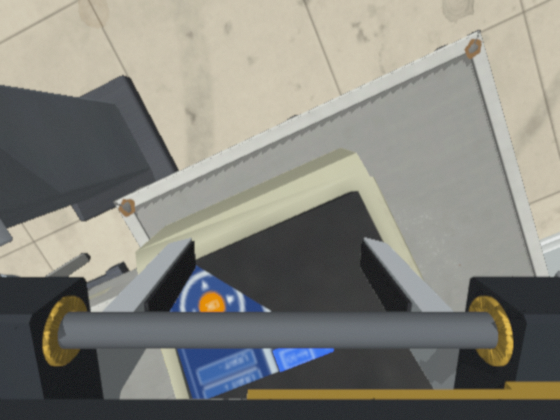

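```bash
python3 - <<'E'
import cv2,numpy as np
im=cv2.imread("pics/top0.png")
c=im[120:285,110:440]; cv2.imwrite("pics/top0a.png",cv2.convertScaleAbs(cv2.resize(c[:, :165],None,fx=3.6,fy=3.6,interpolation=cv2.INTER_CUBIC),alpha=1.3))
cv2.imwrite("pics/top0b.png",cv2.convertScaleAbs(cv2.resize(c[:, 150:330],None,fx=3.6,fy=3.6,interpolation=cv2.INTER_CUBIC),alpha=1.3))
im=cv2.imread("pics/scene0.png")
cv2.imwrite("pics/scene0a.png",cv2.convertScaleAbs(cv2.resize(im[140:340,140:460],None,fx=2.5,fy=2.5,interpolation=cv2.INTER_CUBIC),alpha=1.3))
E
```

```text
(no output)
```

View pics/top0a.png

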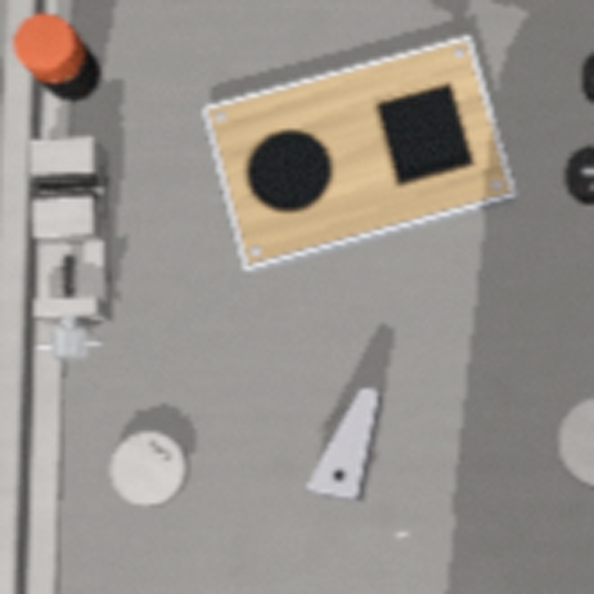

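View pics/top0b.png

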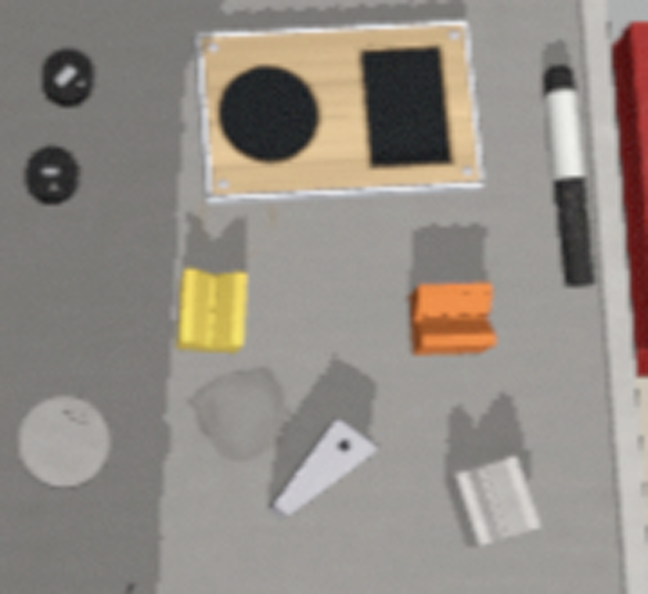

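View pics/scene0a.png

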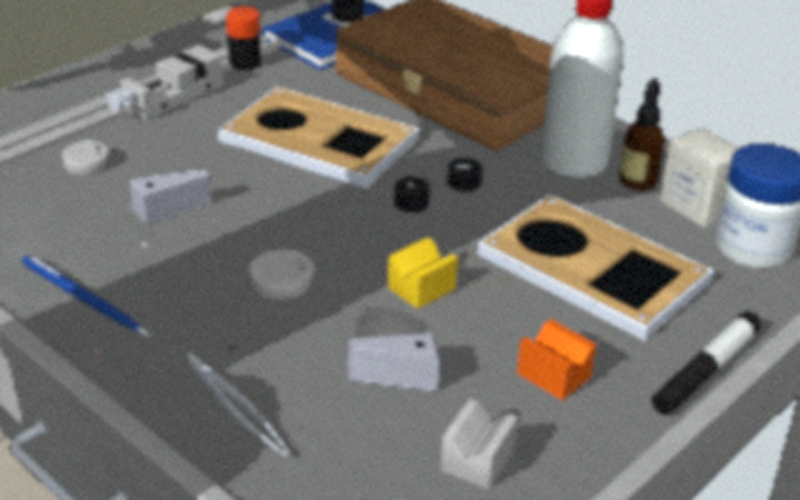

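```bash
cat > h.py <<'E'
import cv2,numpy as np
def load(f): return dict(np.load(f))
def cast(s,uv,z):
    uv=np.atleast_2d(np.asarray(uv,float)); K=s["camera_matrix"];T=s["world_from_camera"]
    d=np.c_[uv,np.ones(len(uv))]@np.linalg.inv(K).T@T[:3,:3].T
    o=T[:3,3]; return o+d*((z-o[2])/d[:,2])[:,None]
def proj(s,p):
    p=np.atleast_2d(p);T=np.linalg.inv(s["world_from_camera"]);q=p@T[:3,:3].T+T[:3,3];q=q@s["camera_matrix"].T
    return q[:,:2]/q[:,2:]
def blob(s,roi,f,sc=4):
    """roi c0,r0,c1,r1; f(hsv,bgr)->mask; upscaled; returns largest contour in full px"""
    c0,r0,c1,r1=roi; im=cv2.resize(np.ascontiguousarray(s["pixels"][r0:r1,c0:c1,::-1]),None,fx=sc,fy=sc,interpolation=cv2.INTER_CUBIC)
    m=f(cv2.cvtColor(im,cv2.COLOR_BGR2HSV).astype(int),im.astype(int)).astype(np.uint8)*255
    m=cv2.morphologyEx(m,cv2.MORPH_OPEN,np.ones((3,3),np.uint8))
    cs,_=cv2.findContours(m,cv2.RETR_EXTERNAL,cv2.CHAIN_APPROX_NONE)
    c=max(cs,key=cv2.contourArea).reshape(-1,2)
    return (c+0.5)/sc-0.5+[c0,r0]
E
python3 - <<'E'
from h import *
s=load("pics/top0.npz");p=s["pixels"]
for n,(c,r) in dict(small=(151,250),big=(278,242),w1=(206,245),w1e=(211,232),w2=(348,250),vee=(398,259),veeR=(391,262),bg1=(180,250),bg2=(260,260),bg3=(340,270),bg4=(400,235),wood=(215,160),sh=(155,235)).items(): print(n,p[r,c].tolist())
g=lambda z,f,roi:cast(s,blob(s,roi,f),z)[:,:2]
for n,roi,f in [("small",(135,232,168,268),lambda h,b:b.min(2)>155),("big",(258,224,298,262),lambda h,b:b.min(2)>115)]:
    w=g(.012,f,roi).astype(np.float32); print(n,cv2.fitEllipse(w*1000),cv2.minEnclosingCircle(w*1000))
for n,roi in [("round",(165,125,255,200)),("flat",(310,120,400,180))]:
    dark=lambda h,b:b.max(2)<60
    for k,sub in [("circ",(roi[0],roi[1],(roi[0]+roi[2])//2,roi[3])),("rect",((roi[0]+roi[2])//2,roi[1],roi[2],roi[3]))]:
        w=g(.013,dark,sub).astype(np.float32)*1000; print(n,k,cv2.minAreaRect(w), cv2.fitEllipse(w))
    w=g(.013,lambda h,b:(h[:,:,1]>60)&(b[:,:,2]>120),roi).astype(np.float32)*1000; print(n,"wood",cv2.minAreaRect(w))
E
```

```text
small [159, 157, 155]
big [131, 130, 127]
w1 [153, 152, 156]
w1e [153, 152, 156]
w2 [154, 154, 158]
vee [142, 140, 138]
veeR [159, 157, 155]
bg1 [119, 117, 114]
bg2 [95, 94, 91]
bg3 [122, 120, 117]
bg4 [97, 95, 93]
wood [155, 134, 103]
sh [96, 95, 93]
small ((439.05987548828125, 243.39404296875), (18.464603424072266, 28.37751579284668), 33.801300048828125) ((440.93585205078125, 244.5391845703125), 15.54446792602539)
big ((454.8892517089844, 0.12566155195236206), (47.463722229003906, 47.52113723754883), 172.20481872558594) ((454.8124694824219, 0.14945638179779053), 24.160215377807617)
round circ ((609.8704833984375, 172.02603149414062), (44.026084899902344, 43.94247817993164), 0.19535186886787415) ((609.8912963867188, 171.9626922607422), (43.465370178222656, 44.25099563598633), 45.62179946899414)
round rect ((629.701904296875, 96.79627227783203), (46.54423522949219, 41.30028533935547), 15.098090171813965) ((629.5443115234375, 96.71044158935547), (47.170711517333984, 54.19829177856445), 103.55076599121094)
round wood ((620.7564697265625, 133.35491943359375), (90.32917785644531, 148.48593139648438), 14.708873748779297)
flat circ ((637.66455078125, -119.42252349853516), (53.958831787109375, 53.15672302246094), 88.98155212402344) ((637.709228515625, -119.39366149902344), (53.080509185791016, 53.79795837402344), 142.06588745117188)
flat rect ((640.6539916992188, -197.22027587890625), (66.35987091064453, 43.67439651489258), 2.1765453815460205) ((640.5, -197.36050415039062), (49.17816162109375, 79.35285949707031), 91.98113250732422)
flat wood ((639.8655395507812, -159.6818389892578), (90.35752868652344, 148.10557556152344), 2.023284435272217)
```

```bash
python3 - <<'E'
from h import *
s=load("pics/top0.npz")
g=lambda z,f,roi,sc=4:cast(s,blob(s,roi,f,sc),z)[:,:2]
w=g(.012,lambda h,b:b.min(2)>135,(135,232,168,268)).astype(np.float32)*1000; print("small",cv2.fitEllipse(w),cv2.minEnclosingCircle(w))
for n,roi in [("wL",(192,222,222,264)),("wR",(330,230,370,268)),("vee",(380,240,415,278))]:
    thr=136 if n!="vee" else 130
    c=blob(s,roi,lambda h,b:b[:,:,0]>thr,8); hull=cv2.convexHull(c.astype(np.float32))
    for e in (.02,.03,.05):
        q=cv2.approxPolyDP(hull,e*cv2.arcLength(hull,True),True).reshape(-1,2)
        print(n,e,len(q),(cast(s,q,.03)[:,:2]*1000).round(1).tolist())
    im=cv2.resize(np.ascontiguousarray(s["pixels"][roi[1]:roi[3],roi[0]:roi[2],::-1]),None,fx=8,fy=8,interpolation=cv2.INTER_CUBIC)
    cv2.polylines(im,[((c-[roi[0],roi[1]]+.5)*8).astype(np.int32)],True,(0,0,255),1); cv2.imwrite(f"pics/c_{n}.png",im)
    # dot
    d=blob(s,roi,lambda h,b:b[:,:,0]<75,8); print("dot",(cast(s,d.mean(0),.03)*1000).round(1))
a=[cv2.imread(f"pics/c_{n}.png") for n in("wL","wR","vee")]
H=max(x.shape[0] for x in a); cv2.imwrite("pics/c_all.png",cv2.hconcat([cv2.copyMakeBorder(x,0,H-x.shape[0],0,0,0) for x in a]))
E
```

```text
small ((445.2606201171875, 247.50759887695312), (38.369415283203125, 38.57130432128906), 113.56806182861328) ((445.21240234375, 247.6538848876953), 19.767276763916016)
wL 0.02 4 [[482.9, 123.4], [427.9, 132.7], [431.1, 158.0], [481.1, 131.6]]
wL 0.03 4 [[482.9, 123.4], [427.9, 132.7], [431.1, 158.0], [481.1, 131.6]]
wL 0.05 3 [[482.9, 123.4], [427.9, 132.7], [431.1, 158.0]]
dot [[437.9 141.8  30. ]]
wR 0.02 4 [[445.6, -166.8], [412.0, -120.1], [416.0, -112.1], [459.9, -145.9]]
wR 0.03 4 [[445.6, -166.8], [412.0, -120.1], [416.0, -112.1], [459.9, -145.9]]
wR 0.05 4 [[445.6, -166.8], [412.0, -120.1], [416.0, -112.1], [459.9, -145.9]]
dot [[ 447.5 -149.7   30. ]]
vee 0.02 4 [[439.2, -241.0], [401.6, -252.8], [396.8, -232.1], [431.4, -221.5]]
vee 0.03 4 [[439.2, -241.0], [401.6, -252.8], [396.8, -232.1], [431.4, -221.5]]
vee 0.05 4 [[439.2, -241.0], [401.6, -252.8], [396.8, -232.1], [431.4, -221.5]]Traceback (most recent call last):
  File "<stdin>", line 14, in <module>
  File "h.py", line 16, in blob
    c=max(cs,key=cv2.contourArea).reshape(-1,2)
      ~~~^^^^^^^^^^^^^^^^^^^^^^^^
ValueError: max() iterable argument is empty
```

```bash
python3 - <<'E'
from h import *
s=load("pics/top0.npz")
c=blob(s,(380,240,420,278),lambda h,b:b[:,:,0]>123,8)
print((np.array(cv2.minAreaRect((cast(s,c,.03)[:,:2]*1000).astype(np.float32))[:2]).round(1).tolist()),cv2.minAreaRect((cast(s,c,.03)[:,:2]*1000).astype(np.float32))[2])
hull=cv2.convexHull(c.astype(np.float32)); q=cv2.approxPolyDP(hull,.03*cv2.arcLength(hull,True),True).reshape(-1,2)
print((cast(s,q,.03)[:,:2]*1000).round(1).tolist())
a=[]
for roi,t in [((192,222,222,264),136),((330,230,370,268),136),((380,240,420,278),123)]:
    c=blob(s,roi,lambda h,b:b[:,:,0]>t,8)
    im=cv2.resize(np.ascontiguousarray(s["pixels"][roi[1]:roi[3],roi[0]:roi[2],::-1]),None,fx=7,fy=7,interpolation=cv2.INTER_CUBIC)
    cv2.polylines(im,[((c-[roi[0],roi[1]]+.5)*7).astype(np.int32)],True,(0,0,255),1);a.append(im)
H=max(x.shape[0] for x in a); cv2.imwrite("pics/c_all.png",cv2.hconcat([cv2.copyMakeBorder(x,0,H-x.shape[0],0,0,0) for x in a]))
E
```

```text
[[416.0, -231.8], [41.2, 36.8]] 15.375101089477539
[[439.4, -241.5], [401.3, -253.5], [392.1, -220.3], [430.4, -209.8]]
```

View pics/c_all.png

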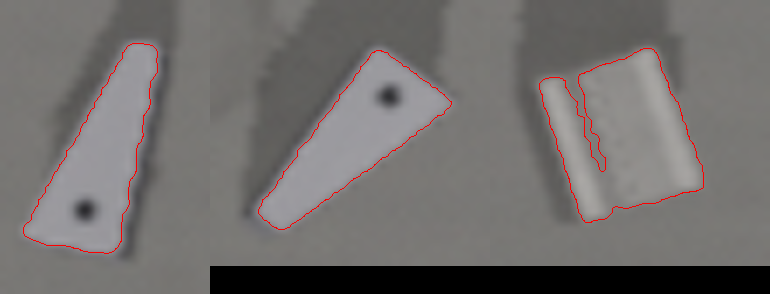

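```bash
cat >> h.py <<'E'
def plan(x,y,z,yawdeg,n=None,start=None,nd=2):
    """print per-call [shift],turn in normalised units from the measured (or given) pose"""
    if start is None:
        from bench import robot
        o=robot.get_obs(); p=np.array(o["tool_pos"]); yw=o["ee_rot"][2]; print("t",round(o["time"],2),"p",(p*1000).round(1),"yaw",round(np.degrees(yw),2),"w",round(o["width"]*1000,1),"F",np.round(o["wrist_force"],1))
    else: p=np.array(start[:3]); yw=np.radians(start[3])
    tgt=np.array([x,y,z]); ty=np.radians(yawdeg); dy=(ty-yw+np.pi)%(2*np.pi)-np.pi
    if n is None:
        n=1
    while True:
        out=[];q=p.copy();a=yw
        for k in range(n):
            d=(tgt-q)/(n-k); da=(ty-a+np.pi)%(2*np.pi)-np.pi; da/=n-k
            s=np.array([np.cos(a)*d[0]+np.sin(a)*d[1],np.sin(a)*d[0]-np.cos(a)*d[1],-d[2]])/.08
            t=-da/(np.pi/2)
            s=s.round(nd);t=round(t,nd); out.append((s.tolist(),t))
            sh=s*.08; q=q+np.array([np.cos(a)*sh[0]+np.sin(a)*sh[1],np.sin(a)*sh[0]-np.cos(a)*sh[1],-sh[2]]); a-=t*np.pi/2
        if max(np.abs(o[0]).max() for o in out)<=1: break
        n+=1
    for o in out: print(o, "mm",round(np.linalg.norm(o[0])*80,1),"deg",round(o[1]*90,1))
    return [*q,np.degrees(a)]
E
python3 - <<'E'
from h import *
q=plan(.26,.25,.205,155.5)
q=plan(.416,-.2315,.15,16.5,start=q,n=7)
E
```

```text
t 0.15 p [227.5 500.3 204.6] yaw 155.55 w 94.0 F [-0.2  0.2 -0.1]
([-0.56, -0.89, -0.0], np.float64(0.0)) mm 84.1 deg 0.0
([-0.55, -0.89, -0.0], np.float64(0.0)) mm 83.7 deg 0.0
([-0.56, -0.9, -0.01], np.float64(0.0)) mm 84.8 deg 0.0
([-0.61, -0.67, 0.1], np.float64(0.22)) mm 72.9 deg 19.8
([-0.8, -0.42, 0.1], np.float64(0.22)) mm 72.7 deg 19.8
([-0.89, -0.13, 0.1], np.float64(0.22)) mm 72.4 deg 19.8
([-0.88, 0.19, 0.1], np.float64(0.22)) mm 72.5 deg 19.8
([-0.77, 0.47, 0.1], np.float64(0.22)) mm 72.6 deg 19.8
([-0.57, 0.71, 0.1], np.float64(0.22)) mm 73.3 deg 19.8
([-0.29, 0.85, 0.09], np.float64(0.22)) mm 72.2 deg 19.8
```

Emit:
servo_tool(
  rows=[
    [[-0.28, -0.45, 0], 0],
    [[-0.56, -0.89, 0], 0],
    [[-0.56, -0.89, 0], 0],
  ],
  grip=-1,
)

```text
time: 0.4
tool_pos: [0.2387, 0.4119, 0.204]
ee_rot: [-3.136, 0.001, 2.712]
wrist_force: [-0.9, -0.5, -0.3]
width: 0.0939
```

Emit:
servo_tool(
  rows=[
    [[-0.28, -0.45, 0], 0],
    [[-0.55, -0.89, 0], 0],
  ],
)

```text
time: 0.57
tool_pos: [0.2492, 0.3341, 0.2044]
ee_rot: [-3.14, -0.001, 2.717]
wrist_force: [1.2, -0.4, 0.7]
width: 0.0939
```

Emit:
servo_tool(
  rows=[
    [[-0.28, -0.45, 0], 0],
    [[-0.56, -0.9, 0], 0],
  ],
)

```text
time: 0.73
tool_pos: [0.26, 0.2508, 0.2053]
ee_rot: [3.141, 0.0, 2.716]
wrist_force: [0.9, -0.6, -0.0]
width: 0.0944
```

Emit:
servo_tool(
  rows=[
    [[-0.2, -0.22, 0.03], 0.07],
    [[-0.41, -0.45, 0.07], 0.15],
    [[-0.61, -0.67, 0.1], 0.22],
  ],
)

```text
time: 0.98
tool_pos: [0.2827, 0.182, 0.1975]
ee_rot: [3.14, 0.0, 2.363]
wrist_force: [-0.4, -0.4, -0.7]
width: 0.0938
```

Emit:
servo_tool(
  rows=[
    [[-0.27, -0.14, 0.03], 0.07],
    [[-0.53, -0.28, 0.07], 0.15],
    [[-0.8, -0.42, 0.1], 0.22],
  ],
)

```text
time: 1.23
tool_pos: [0.3052, 0.1135, 0.1894]
ee_rot: [3.141, -0.0, 2.018]
wrist_force: [0.5, 1.4, 0.4]
width: 0.094
```

Emit:
servo_tool(
  rows=[
    [[-0.3, -0.04, 0.03], 0.07],
    [[-0.6, -0.09, 0.07], 0.15],
    [[-0.89, -0.13, 0.1], 0.22],
  ],
)

```text
time: 1.48
tool_pos: [0.3271, 0.0447, 0.1814]
ee_rot: [3.141, -0.0, 1.672]
wrist_force: [0.2, 0.5, 0.5]
width: 0.0938
```

Emit:
servo_tool(
  rows=[
    [[-0.29, 0.06, 0.03], 0.07],
    [[-0.59, 0.13, 0.07], 0.15],
    [[-0.88, 0.19, 0.1], 0.22],
  ],
)

```text
time: 1.73
tool_pos: [0.3499, -0.0237, 0.1734]
ee_rot: [3.141, -0.0, 1.326]
wrist_force: [-0.4, 0.4, 1.1]
width: 0.094
```

Emit:
servo_tool(
  rows=[
    [[-0.26, 0.16, 0.03], 0.07],
    [[-0.51, 0.31, 0.07], 0.15],
    [[-0.77, 0.47, 0.1], 0.22],
  ],
)

```text
time: 1.98
tool_pos: [0.3718, -0.0924, 0.1653]
ee_rot: [3.141, -0.001, 0.981]
wrist_force: [0.3, -0.6, -0.0]
width: 0.0941
```

Emit:
servo_tool(
  rows=[
    [[-0.19, 0.24, 0.03], 0.07],
    [[-0.38, 0.47, 0.07], 0.15],
    [[-0.57, 0.71, 0.1], 0.22],
    [[-0.57, 0.71, 0.1], 0.22],
  ],
)

```text
time: 2.32
tool_pos: [0.3944, -0.1637, 0.1566]
ee_rot: [3.141, 0.001, 0.635]
wrist_force: [-1.3, 0.0, -0.5]
width: 0.0939
```

Emit:
servo_tool(
  rows=[
    [[-0.1, 0.28, 0.03], 0.07],
    [[-0.19, 0.57, 0.06], 0.15],
    [[-0.29, 0.85, 0.09], 0.22],
    [[-0.29, 0.85, 0.09], 0.22],
    [[-0.29, 0.85, 0.09], 0.22],
  ],
)

```text
time: 2.73
tool_pos: [0.4157, -0.2289, 0.1498]
ee_rot: [-3.14, 0.0, 0.297]
wrist_force: [0.1, -0.4, 0.1]
width: 0.0939
```

```bash
cat > snap.py <<'E'
import sys
from bench import robot
from h import *
n,tag=sys.argv[1:3]
s=robot.snapshot(n); np.savez(f"pics/{n}{tag}.npz",**s); cv2.imwrite(f"pics/{n}{tag}.png",s["pixels"][:,:,::-1])
E
python3 snap.py wrist 1; python3 - <<'E'
from h import *
plan(.416,-.2315,.15,16.5)
E
```

```text
t 2.78 p [ 415.7 -228.3  150. ] yaw 17.07 w 93.9 F [-0.1 -0.8 -1. ]
([-0.01, 0.04, 0.0], np.float64(0.01)) mm 3.3 deg 0.9
```

View pics/wrist1.png

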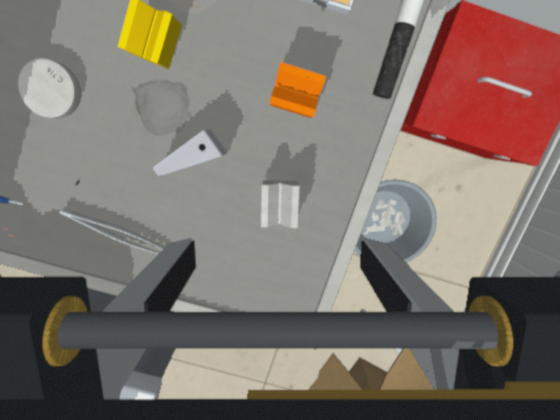

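```bash
python3 - <<'E'
from h import *
s=load("pics/wrist1.npz"); p=s["pixels"]
print(p[205,262:302:3].min(1).tolist(), p[155,170:215:5].tolist())
c=blob(s,(250,170,312,240),lambda h,b:b.min(2)>120,4); hull=cv2.convexHull(c.astype(np.float32)); q=cv2.approxPolyDP(hull,.03*cv2.arcLength(hull,True),True).reshape(-1,2)
print("vee px",q.round(1).tolist()); print((cast(s,q,.03)[:,:2]*1000).round(1).tolist(), cv2.minAreaRect((cast(s,c,.03)[:,:2]*1000).astype(np.float32)))
c=blob(s,(145,122,230,185),lambda h,b:b[:,:,0]>140,4); hull=cv2.convexHull(c.astype(np.float32)); q=cv2.approxPolyDP(hull,.03*cv2.arcLength(hull,True),True).reshape(-1,2)
print("wR px",q.round(1).tolist()); print((cast(s,q,.03)[:,:2]*1000).round(1).tolist())
c=blob(s,(10,50,82,125),lambda h,b:b.min(2)>120,4);print("big",cv2.fitEllipse((cast(s,c,.012)[:,:2]*1000).astype(np.float32)))
E
```

```text
[199, 203, 162, 148, 154, 157, 191, 172, 170, 170, 194, 202, 164, 118] [[184, 185, 193], [192, 193, 201], [190, 193, 201], [190, 192, 199], [193, 193, 202], [191, 193, 201], [193, 194, 202], [194, 195, 203], [194, 197, 203]]
vee px [[249.60000610351562, 169.60000610351562], [311.3999938964844, 187.89999389648438], [311.3999938964844, 239.39999389648438], [249.60000610351562, 239.39999389648438]]
[[442.5, -195.5], [443.1, -253.4], [396.6, -268.9], [379.6, -213.5]] ((419.36419677734375, -231.56930541992188), (65.44026947021484, 57.9685173034668), 17.125713348388672)
wR px [[229.39999389648438, 157.39999389648438], [229.39999389648438, 178.60000610351562], [149.60000610351562, 184.39999389648438], [144.60000610351562, 169.60000610351562], [155.89999389648438, 136.10000610351562], [203.10000610351562, 129.89999389648438]]
[[447.6, -175.4], [429.4, -180.4], [403.2, -112.9], [414.9, -105.9], [446.5, -109.4], [463.8, -147.5]]
big ((451.7657775878906, -3.0913467407226562), (53.791595458984375, 62.08938217163086), 123.52679443359375)
```

```bash
python3 - <<'E'
from h import *
s=load("pics/wrist1.npz")
def quad(n,roi,f,z):
    c=blob(s,roi,f,4); hull=cv2.convexHull(c.astype(np.float32)); q=cv2.approxPolyDP(hull,.03*cv2.arcLength(hull,True),True).reshape(-1,2)
    print(n,q.round(1).tolist(),(cast(s,q,z)[:,:2]*1000).round(1).tolist(), cv2.minAreaRect((cast(s,c,z)[:,:2]*1000).astype(np.float32)))
quad("vee",(252,172,312,240),lambda h,b:b.min(2)>150,.03)
quad("wR",(145,122,230,185),lambda h,b:b[:,:,0]>168,.03)
c=blob(s,(10,50,82,125),lambda h,b:b.min(2)>145,4);print("big",cv2.fitEllipse((cast(s,c,.012)[:,:2]*1000).astype(np.float32)))
E
```

```text
vee [[298.1000061035156, 185.60000610351562], [297.6000061035156, 227.39999389648438], [261.1000061035156, 227.39999389648438], [260.6000061035156, 185.10000610351562]] [[441.5, -241.3], [404.0, -253.0], [394.0, -220.5], [432.0, -208.8]] ((418.32928466796875, -230.65269470214844), (42.58649444580078, 35.507076263427734), 16.368316650390625)
wR [[220.60000610351562, 155.10000610351562], [158.89999389648438, 175.39999389648438], [152.60000610351562, 168.89999389648438], [201.89999389648438, 130.60000610351562]] [[447.3, -167.5], [413.6, -119.2], [417.7, -112.6], [462.8, -146.6]] ((432.9670715332031, -139.57122802734375), (26.733081817626953, 57.95309066772461), 51.394535064697266)
big ((456.0008544921875, -0.6542341709136963), (48.341068267822266, 50.56770706176758), 89.24592590332031)
```

```bash
python3 - <<'E'
from h import *
q=plan(.417,-.2312,.0845,16.7,nd=3); plan(.417,-.2312,.0115,16.7,start=q,nd=3)
E
```

```text
t 2.78 p [ 415.7 -228.3  150. ] yaw 17.07 w 93.9 F [-0.1 -0.8 -1. ]
([0.005, 0.039, 0.819], np.float64(0.004)) mm 65.6 deg 0.4
([0.0, 0.0, 0.913], np.float64(0.0)) mm 73.0 deg 0.0
```

Emit:
servo_tool(
  rows=[
    [[0.005, 0.035, 0.27], 0],
    [[0.005, 0.035, 0.55], 0],
    [[0.005, 0.035, 0.82], 0],
    [[0.005, 0.035, 0.82], 0],
  ],
)

```text
time: 3.12
tool_pos: [0.4141, -0.2283, 0.0804]
ee_rot: [-3.134, 0.005, 0.299]
wrist_force: [-0.4, -0.5, -0.4]
width: 0.0938
```

```bash
python3 - <<'E'
from h import *
plan(.417,-.2312,.0115,16.7,nd=3)
E
```

```text
t 3.12 p [ 414.1 -228.3   80.4] yaw 17.11 w 93.8 F [-0.4 -0.5 -0.4]
([0.024, 0.046, 0.861], np.float64(0.005)) mm 69.0 deg 0.4
```

Emit:
servo_tool(
  rows=[
    [[0, 0, 0.2], 0],
    [[0, 0, 0.4], 0],
    [[0, 0, 0.4], 0],
    [[0, 0, 0.4], 0],
    [[0, 0, 0.4], 0],
  ],
)

```text
time: 3.53
tool_pos: [0.4178, -0.2317, 0.0544]
ee_rot: [3.14, -0.002, 0.297]
wrist_force: [0.5, -0.5, 0.4]
width: 0.0939
```

```bash
python3 - <<'E'
from h import *
plan(.417,-.2312,.0115,16.7,nd=3)
E
```

```text
t 3.53 p [ 417.8 -231.7   54.4] yaw 17.01 w 93.9 F [ 0.5 -0.5  0.4]
([-0.007, -0.009, 0.536], np.float64(0.003)) mm 42.9 deg 0.3
```

Emit:
servo_tool(
  rows=[
    [[0, 0, 0.15], 0],
    [[0, 0, 0.3], 0],
    [[0, 0, 0.45], 0],
    [[0, 0, 0.53], 0],
    [[0, 0, 0.53], 0],
    [[0, 0, 0.53], 0],
  ],
)

```text
time: 4.03
tool_pos: [0.4174, -0.2319, 0.0111]
ee_rot: [3.141, -0.001, 0.296]
wrist_force: [0.2, 0.8, 0.5]
width: 0.094
```

Emit:
servo_tool(
  rows=[
    [[0, 0, 0], 0],
    [[0, 0, 0], 0],
    [[0, 0, 0], 0],
    [[0, 0, 0], 0],
    [[0, 0, 0], 0],
    [[0, 0, 0], 0],
    [[0, 0, 0], 0],
    [[0, 0, 0], 0],
  ],
  grip=1,
)

```text
time: 4.7
tool_pos: [0.4169, -0.2316, 0.0102]
ee_rot: [-3.141, -0.0, 0.296]
wrist_force: [0.0, 0.8, -0.4]
width: 0.0438
```

Still closing; hold more.

Emit:
servo_tool(
  rows=[
    [[0, 0, 0], 0],
    [[0, 0, 0], 0],
    [[0, 0, 0], 0],
    [[0, 0, 0], 0],
  ],
)

```text
time: 5.03
tool_pos: [0.4167, -0.2313, 0.0102]
ee_rot: [-3.141, 0.0, 0.296]
wrist_force: [-0.5, 1.9, 0.5]
width: 0.0337
```

Emit:
servo_tool(
  rows=[
    [[0, 0, -0.3], 0],
    [[0, 0, -0.6], 0],
    [[0, 0, -0.8], 0],
    [[0, 0, -0.8], 0],
    [[0, 0, -0.8], 0],
  ],
)

```text
time: 5.45
tool_pos: [0.4173, -0.2319, 0.0744]
ee_rot: [3.14, -0.001, 0.296]
wrist_force: [-0.3, -0.3, -2.8]
width: 0.0334
```

```bash
python3 snap.py wrist 2; python3 - <<'E'
from h import *
plan(.620,.0968,.09,14.8,nd=2)
E
```

```text
t 5.5 p [ 416.3 -231.3   73.1] yaw 16.95 w 33.9 F [ 0.1 -0.1 -3.1]
([0.91, -0.8, -0.05], np.float64(0.01)) mm 97.0 deg 0.9
([0.89, -0.81, -0.05], np.float64(0.0)) mm 96.4 deg 0.0
([0.9, -0.81, -0.06], np.float64(0.01)) mm 97.0 deg 0.9
([0.88, -0.82, -0.05], np.float64(0.0)) mm 96.3 deg 0.0
```

View pics/wrist2.png

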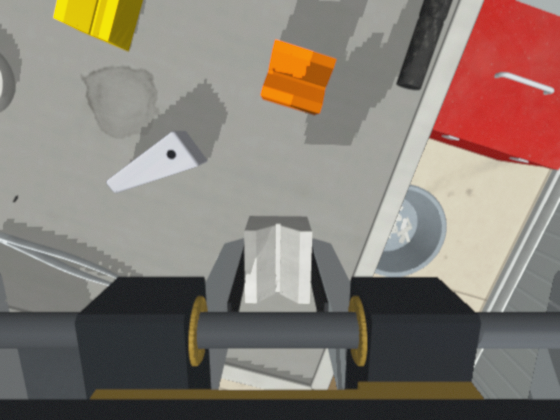

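Emit:
servo_tool(
  rows=[
    [[0.3, -0.26, -0.1], 0],
    [[0.6, -0.53, -0.2], 0],
    [[0.91, -0.8, -0.3], 0.01],
  ],
)

```text
time: 5.75
tool_pos: [0.4666, -0.1481, 0.0958]
ee_rot: [-3.138, 0.004, 0.278]
wrist_force: [1.9, -0.8, -2.3]
width: 0.0338
```

Emit:
servo_tool(
  rows=[
    [[0.3, -0.27, 0], 0],
    [[0.6, -0.54, 0], 0],
    [[0.89, -0.81, 0], 0],
  ],
)

```text
time: 6.0
tool_pos: [0.5178, -0.0656, 0.0958]
ee_rot: [-3.14, 0.003, 0.28]
wrist_force: [0.9, -0.8, -3.1]
width: 0.0334
```

Emit:
servo_tool(
  rows=[
    [[0.3, -0.27, 0], 0],
    [[0.6, -0.54, 0], 0],
    [[0.9, -0.81, 0], 0.01],
  ],
)

```text
time: 6.25
tool_pos: [0.5688, 0.0165, 0.0953]
ee_rot: [-3.14, 0.005, 0.264]
wrist_force: [0.2, 0.5, -2.6]
width: 0.0336
```

Emit:
servo_tool(
  rows=[
    [[0.2, -0.27, 0], 0],
    [[0.4, -0.54, 0], 0],
    [[0.4, -0.78, 0], 0],
    [[0.4, -0.78, 0], 0],
    [[0.4, -0.78, 0], 0],
  ],
)

```text
time: 6.67
tool_pos: [0.5828, 0.0842, 0.0955]
ee_rot: [-3.141, 0.005, 0.266]
wrist_force: [0.5, -0.8, -3.4]
width: 0.0339
```

```bash
python3 snap.py wrist 3; python3 - <<'E'
from h import *
plan(.630,.0968,.09,14.8,nd=2)
E
```

```text
t 6.72 p [583.1  83.3  96. ] yaw 15.19 w 33.8 F [ 0.1 -1.1 -2.5]
([0.61, -0.01, 0.07], np.float64(0.0)) mm 49.1 deg 0.0
```

View pics/wrist3.png

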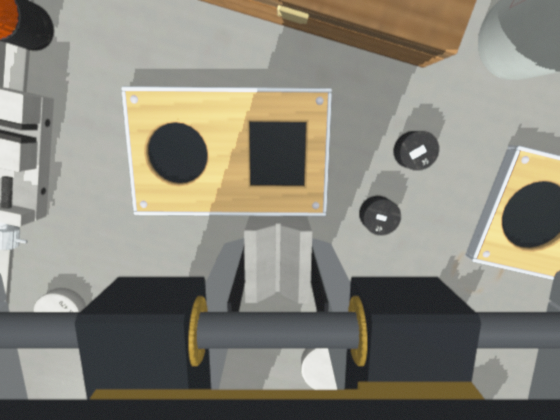

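```bash
python3 - <<'E'
from h import *
s=load("pics/wrist3.npz")
dark=lambda h,b:b.max(2)<70
for n,roi in [("circ",(140,115,215,190)),("rect",(240,112,315,195))]:
    w=(cast(s,blob(s,roi,dark),.013)[:,:2]*1000).astype(np.float32); print(n,cv2.minAreaRect(w))
# vee top
c=blob(s,(238,220,318,308),lambda h,b:b.min(2)>118,4); im=np.ascontiguousarray(s["pixels"][:,:,::-1]); 
q=cv2.minAreaRect(c.astype(np.float32)); print(q)
print("proj tcp",proj(s,[[.5831,.0833,.096]]))
# small disc lit part in wrist
E
```

```text
circ ((612.8285522460938, 171.5927276611328), (44.90498733520508, 44.41350555419922), 66.5355224609375)
rect ((632.5944213867188, 97.23501586914062), (47.62688446044922, 42.02133560180664), 14.786759376525879)
((277.5, 263.5), (87.75, 79.75), 90.0)
proj tcp [[277.39039363 256.88532426]]
```

```bash
python3 - <<'E'
from h import *
plan(.6312,.0970,.04,14.8,nd=3)
E
```

```text
t 6.72 p [583.1  83.3  96. ] yaw 15.19 w 33.8 F [ 0.1 -1.1 -2.5]
([0.625, -0.008, 0.7], np.float64(0.004)) mm 75.1 deg 0.4
```

Emit:
servo_tool(
  rows=[
    [[0.3, 0, 0], 0],
    [[0.625, -0.01, 0.2], 0.005],
    [[0.625, -0.01, 0.4], 0.005],
    [[0.625, -0.01, 0.6], 0.005],
    [[0.625, -0.01, 0.65], 0.005],
    [[0.625, -0.01, 0.65], 0.005],
    [[0.625, -0.01, 0.65], 0.005],
  ],
)

```text
time: 7.3
tool_pos: [0.6322, 0.0964, 0.0462]
ee_rot: [3.142, 0.001, 0.255]
wrist_force: [0.4, -0.0, -1.5]
width: 0.0339
```

```bash
python3 - <<'E'
from h import *
plan(.6312,.0970,.0145,14.8,nd=3)
E
```

```text
t 7.3 p [632.2  96.4  46.2] yaw 14.63 w 33.9 F [ 0.4 -0.  -1.5]
([-0.01, -0.01, 0.396], np.float64(-0.002)) mm 31.7 deg -0.2
```

Emit:
servo_tool(
  rows=[
    [[-0.01, -0.01, 0.1], 0],
    [[-0.01, -0.01, 0.2], 0],
    [[-0.01, -0.01, 0.3], 0],
    [[-0.01, -0.01, 0.35], 0],
    [[-0.01, -0.01, 0.38], 0],
    [[-0.01, -0.01, 0.38], 0],
    [[-0.01, -0.01, 0.38], 0],
  ],
)

```text
time: 7.88
tool_pos: [0.6314, 0.098, 0.0158]
ee_rot: [-3.142, 0.0, 0.257]
wrist_force: [0.4, 0.6, -3.1]
width: 0.0336
```

```bash
python3 snap.py wrist 4; python3 snap.py scene 4; python3 - <<'E'
from h import *
plan(.6312,.0970,.0145,14.8,nd=3)
im=cv2.imread("pics/scene4.png"); cv2.imwrite("pics/scene4a.png",cv2.resize(im[120:260,200:400],None,fx=3,fy=3,interpolation=cv2.INTER_CUBIC))
E
```

```text
t 7.98 p [631.8  98.   16.3] yaw 14.7 w 33.5 F [ 0.2 -0.4 -3.2]
([-0.01, 0.01, 0.023], np.float64(-0.001)) mm 2.2 deg -0.1
```

View pics/scene4a.png

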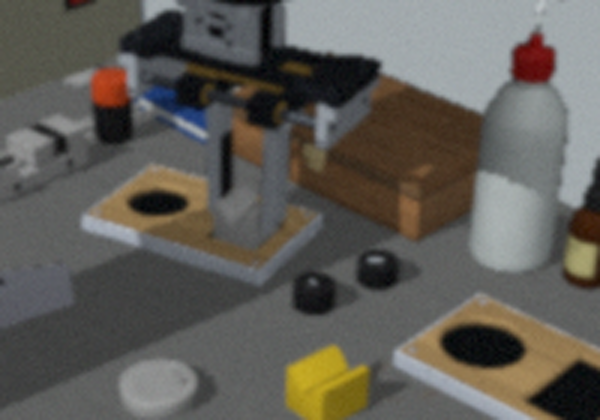

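View pics/wrist4.png

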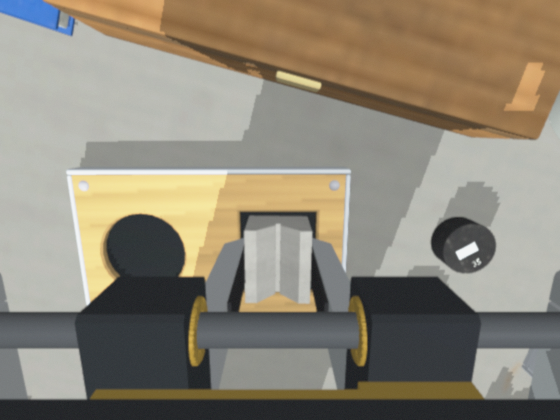

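Emit:
servo_tool(
  rows=[
    [[-0.005, 0, 0.01], 0],
    [[-0.005, 0, 0.02], 0],
    [[-0.005, 0, 0.02], 0],
    [[-0.005, 0, 0.02], 0],
  ],
)

```text
time: 8.32
tool_pos: [0.6309, 0.0978, 0.0143]
ee_rot: [-3.142, 0.0, 0.256]
wrist_force: [0.2, -0.4, -2.7]
width: 0.0341
```

Emit:
servo_tool(
  rows=[
    [[0, 0, 0], 0],
    [[0, 0, 0], 0],
    [[0, 0, 0], 0],
    [[0, 0, 0], 0],
  ],
  grip=-0.3,
)

```text
time: 8.65
tool_pos: [0.6315, 0.0979, 0.015]
ee_rot: [3.141, -0.001, 0.257]
wrist_force: [-0.2, -0.9, -0.2]
width: 0.0569
```

Emit:
servo_tool(
  rows=[
    [[0, 0, -0.2], 0],
    [[0, 0, -0.5], 0],
    [[0, 0, -1], 0],
    [[0, 0, -1], 0],
    [[0, 0, -1], 0],
  ],
  grip=-1,
)

```text
time: 9.07
tool_pos: [0.6336, 0.098, 0.0987]
ee_rot: [3.14, -0.009, 0.257]
wrist_force: [0.3, 0.2, -0.3]
width: 0.0902
```

```bash
python3 snap.py wrist 5; python3 - <<'E'
from h import *
q=plan(.56,.12,.12,90,nd=2); plan(.446,.2475,.09,90,start=q,nd=2)
E
```

```text
t 9.12 p [631.9  97.9  95.9] yaw 14.7 w 92.6 F [-0.4 -0.1 -0.2]
([-0.8, -0.5, -0.3], np.float64(-0.84)) mm 79.2 deg -75.6
([0.8, -0.71, 0.19], np.float64(0.0)) mm 86.9 deg 0.0
([0.8, -0.7, 0.18], np.float64(0.0)) mm 86.3 deg 0.0
```

View pics/wrist5.png

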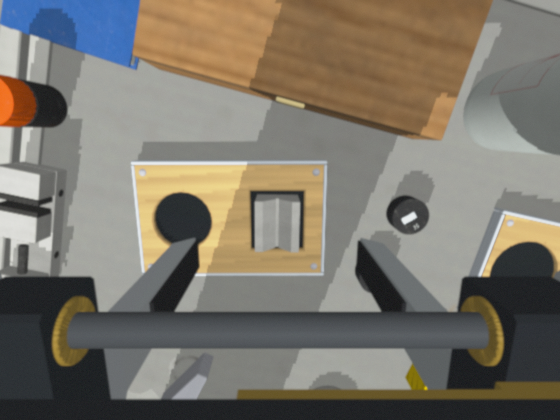

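Emit:
servo_tool(
  rows=[
    [[-0.1, -0.1, -0.2], -0.07],
    [[-0.2, -0.2, -0.3], -0.14],
    [[-0.4, -0.3, -0.3], -0.21],
    [[-0.6, -0.4, -0.3], -0.28],
    [[-0.8, -0.5, -0.3], -0.35],
    [[-0.8, -0.5, -0.3], -0.42],
    [[-0.8, -0.5, -0.3], -0.49],
    [[-0.8, -0.5, -0.3], -0.56],
    [[-0.8, -0.5, -0.3], -0.63],
    [[-0.8, -0.5, -0.3], -0.7],
    [[-0.8, -0.5, -0.3], -0.77],
    [[-0.8, -0.5, -0.3], -0.84],
  ],
)

```text
time: 10.12
tool_pos: [0.5576, 0.1201, 0.1158]
ee_rot: [-3.137, 0.0, 1.581]
wrist_force: [-1.1, -0.8, -0.2]
width: 0.0938
```

Emit:
servo_tool(
  rows=[
    [[0.27, -0.24, 0], 0],
    [[0.53, -0.47, 0], 0],
    [[0.8, -0.71, 0], 0],
  ],
)

```text
time: 10.37
tool_pos: [0.5001, 0.1839, 0.1158]
ee_rot: [-3.137, 0.001, 1.574]
wrist_force: [0.1, -0.2, -0.1]
width: 0.0942
```

Emit:
servo_tool(
  rows=[
    [[0.27, -0.24, 0], 0],
    [[0.53, -0.47, 0], 0],
    [[0.8, -0.7, 0], 0],
    [[0.8, -0.7, 0], 0],
    [[0.8, -0.7, 0], 0],
  ],
)

```text
time: 10.78
tool_pos: [0.4438, 0.248, 0.1165]
ee_rot: [-3.139, 0.001, 1.579]
wrist_force: [0.4, -0.4, 0.0]
width: 0.094
```

```bash
python3 snap.py wrist 6; python3 - <<'E'
from h import *
plan(.446,.2475,.05,90,nd=3)
E
```

```text
t 10.83 p [444.7 247.4 116.8] yaw 90.36 w 93.8 F [0.5 0.2 0.3]
([0.001, 0.016, 0.835], np.float64(0.004)) mm 66.8 deg 0.4
```

View pics/wrist6.png

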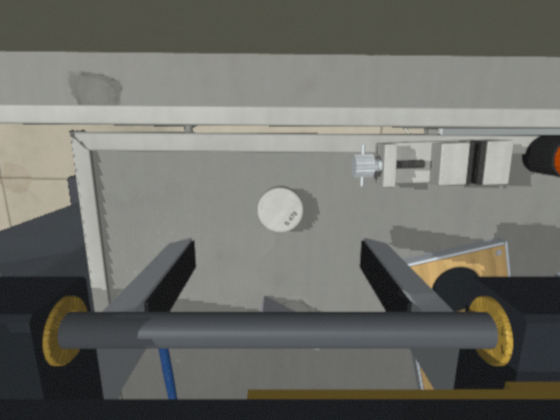

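```bash
python3 - <<'E'
from h import *
s=load("pics/wrist6.npz")
for t in (150,165):
    c=blob(s,(245,175,315,245),lambda h,b:b.min(2)>t,4);print("small",cv2.fitEllipse((cast(s,c,.012)[:,:2]*1000).astype(np.float32)))
E
```

```text
small ((447.2017517089844, 247.83204650878906), (39.210086822509766, 39.42864227294922), 29.088430404663086)
small ((447.21575927734375, 247.92457580566406), (38.22439956665039, 38.47060775756836), 40.659908294677734)
```

Emit:
servo_tool(
  rows=[
    [[0.005, 0.03, 0.3], 0],
    [[0.005, 0.03, 0.6], 0],
    [[0.005, 0.03, 0.9], 0],
    [[0.005, 0.03, 0.9], 0],
    [[0.005, 0.03, 0.9], 0],
  ],
)

```text
time: 11.25
tool_pos: [0.4471, 0.2466, 0.0444]
ee_rot: [-3.137, 0.002, 1.574]
wrist_force: [0.4, -0.5, 0.2]
width: 0.0941
```

```bash
python3 - <<'E'
from h import *
plan(.447,.2478,.0065,90,nd=3)
E
```

```text
t 11.25 p [447.1 246.6  44.4] yaw 90.2 w 94.1 F [ 0.4 -0.5  0.2]
([0.016, -0.001, 0.474], np.float64(0.002)) mm 37.9 deg 0.2
```

Emit:
servo_tool(
  rows=[
    [[0.01, 0, 0.15], 0],
    [[0.01, 0, 0.3], 0],
    [[0.01, 0, 0.42], 0],
    [[0.01, 0, 0.46], 0],
    [[0.01, 0, 0.46], 0],
  ],
  grip=-0.3,
)

```text
time: 11.67
tool_pos: [0.447, 0.2485, 0.0082]
ee_rot: [-3.139, 0.001, 1.576]
wrist_force: [-0.4, -0.2, -0.0]
width: 0.064
```

```bash
python3 - <<'E'
from h import *
plan(.447,.2478,.0065,90,nd=3)
E
```

```text
t 11.67 p [447.  248.5   8.2] yaw 90.3 w 64.0 F [-0.4 -0.2 -0. ]
([-0.009, 0.0, 0.021], np.float64(0.003)) mm 1.8 deg 0.3
```

Emit:
servo_tool(
  rows=[
    [[0, 0, 0.015], 0],
    [[0, 0, 0.015], 0],
    [[0, 0, 0.015], 0],
    [[0, 0, 0.015], 0],
    [[0, 0, 0.015], 0],
    [[0, 0, 0.015], 0],
    [[0, 0, 0.015], 0],
    [[0, 0, 0.015], 0],
  ],
  grip=1,
)

```text
time: 12.33
tool_pos: [0.4481, 0.2491, 0.0088]
ee_rot: [3.141, -0.001, 1.576]
wrist_force: [-1.4, -0.1, 3.0]
width: 0.0382
```

Emit:
servo_tool(
  rows=[
    [[0, 0, -0.2], 0],
    [[0, 0, -0.5], 0],
    [[0, 0, -0.8], 0],
    [[0, 0, -0.8], 0],
  ],
)

```text
time: 12.67
tool_pos: [0.4511, 0.2502, 0.0771]
ee_rot: [3.133, -0.004, 1.576]
wrist_force: [0.3, 0.2, 0.4]
width: 0.0382
```

```bash
python3 - <<'E'
from h import *
q=plan(.53,.205,.08,90,nd=2);plan(.6125,.172,.08,90,nd=2,start=q)
E
```

```text
t 12.67 p [451.1 250.2  77.1] yaw 90.3 w 38.2 F [0.3 0.2 0.4]
([-0.57, 0.98, -0.04], np.float64(0.0)) mm 90.8 deg 0.0
([-0.21, 0.52, 0.0], np.float64(0.0)) mm 44.9 deg 0.0
([-0.21, 0.51, 0.0], np.float64(0.0)) mm 44.1 deg 0.0
```

```bash
python3 snap.py wrist 7; python3 - <<'E'
from h import *
plan(.447,.2478,.0065,90,nd=3)
E
```

```text
t 12.72 p [449.9 249.7  74.8] yaw 90.29 w 38.2 F [ 0.7 -0.9 -0.8]
([-0.023, -0.037, 0.854], np.float64(0.003)) mm 68.4 deg 0.3
```

View pics/wrist7.png

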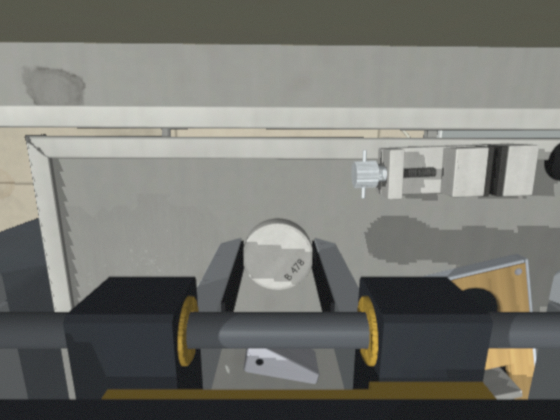

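Emit:
servo_tool(
  rows=[
    [[0, 0, 0.3], 0],
    [[0, 0, 0.6], 0],
    [[0, 0, 0.75], 0],
    [[0, 0, 0.8], 0],
    [[0, 0, 0.82], 0],
    [[0, 0, 0.82], 0],
  ],
)

```text
time: 13.22
tool_pos: [0.4476, 0.2488, 0.0062]
ee_rot: [-3.141, 0.0, 1.576]
wrist_force: [-0.1, 0.4, -1.8]
width: 0.0391
```

Emit:
servo_tool(
  rows=[
    [[0, 0, 0], 0],
    [[0, 0, 0], 0],
    [[0, 0, 0], 0],
    [[0, 0, 0], 0],
    [[0, 0, 0], 0],
  ],
  grip=-0.2,
)

```text
time: 13.63
tool_pos: [0.4483, 0.2491, 0.0074]
ee_rot: [3.14, -0.001, 1.576]
wrist_force: [-1.1, 0.6, -0.3]
width: 0.0564
```

```bash
python3 - <<'E'
from h import *
plan(.447,.2478,.006,90,nd=3)
E
```

```text
t 13.63 p [448.3 249.1   7.4] yaw 90.29 w 56.4 F [-1.1  0.6 -0.3]
([-0.016, -0.016, 0.017], np.float64(0.003)) mm 2.3 deg 0.3
```

Emit:
servo_tool(
  rows=[
    [[0, 0, 0.02], 0],
    [[0, 0, 0.02], 0],
    [[0, 0, 0.02], 0],
    [[0, 0, 0.02], 0],
  ],
)

```text
time: 13.97
tool_pos: [0.4478, 0.2489, 0.005]
ee_rot: [-3.141, -0.0, 1.576]
wrist_force: [0.2, -0.1, 0.4]
width: 0.0565
```

```bash
python3 - <<'E'
from h import *
plan(.447,.2478,.006,90,nd=3)
E
```

```text
t 13.97 p [447.8 248.9   5. ] yaw 90.3 w 56.5 F [ 0.2 -0.1  0.4]
([-0.014, -0.01, -0.012], np.float64(0.003)) mm 1.7 deg 0.3
```

Emit:
servo_tool(
  rows=[
    [[0, 0, -0.01], 0],
    [[0, 0, -0.01], 0],
    [[0, 0, -0.01], 0],
    [[0, 0, -0.01], 0],
    [[0, 0, -0.01], 0],
    [[0, 0, -0.01], 0],
    [[0, 0, -0.01], 0],
  ],
  grip=1,
)

```text
time: 14.55
tool_pos: [0.448, 0.249, 0.006]
ee_rot: [3.141, -0.0, 1.576]
wrist_force: [0.0, 0.3, -0.0]
width: 0.0386
```

Emit:
servo_tool(
  rows=[
    [[0, 0, -0.2], 0],
    [[0, 0, -0.5], 0],
    [[0, 0, -0.8], 0],
    [[0, 0, -0.8], 0],
    [[0, 0, -0.8], 0],
  ],
)

```text
time: 14.97
tool_pos: [0.4488, 0.2493, 0.071]
ee_rot: [3.139, -0.001, 1.576]
wrist_force: [-0.1, -0.5, -2.0]
width: 0.0389
```

```bash
python3 - <<'E'
from h import *
q=plan(.53,.205,.08,90,nd=2);plan(.6125,.172,.08,90,nd=2,start=q)
E
```

```text
t 14.97 p [448.8 249.3  71. ] yaw 90.3 w 38.9 F [-0.1 -0.5 -2. ]
([-0.28, 0.51, -0.06], np.float64(0.0)) mm 46.8 deg 0.0
([-0.28, 0.5, -0.05], np.float64(0.0)) mm 46.0 deg 0.0
([-0.21, 0.52, -0.0], np.float64(0.0)) mm 44.9 deg 0.0
([-0.21, 0.51, -0.0], np.float64(0.0)) mm 44.1 deg 0.0
```

Emit:
servo_tool(
  rows=[
    [[-0.16, 0.34, -0.1], 0],
    [[-0.32, 0.68, -0.15], 0],
  ],
)

```text
time: 15.13
tool_pos: [0.5007, 0.2236, 0.08]
ee_rot: [-3.138, 0.001, 1.579]
wrist_force: [1.3, 0.5, -1.1]
width: 0.0387
```

Emit:
servo_tool(
  rows=[
    [[-0.16, 0.34, 0], 0],
    [[-0.32, 0.68, 0], 0],
  ],
)

```text
time: 15.3
tool_pos: [0.5568, 0.1975, 0.0797]
ee_rot: [-3.138, 0.001, 1.576]
wrist_force: [-0.0, 0.6, -0.8]
width: 0.039
```

Emit:
servo_tool(
  rows=[
    [[-0.16, 0.34, 0], 0],
    [[-0.32, 0.68, 0], 0],
    [[-0.32, 0.68, 0], 0],
    [[-0.32, 0.68, 0], 0],
  ],
)

```text
time: 15.63
tool_pos: [0.6109, 0.1718, 0.0786]
ee_rot: [-3.136, 0.001, 1.574]
wrist_force: [1.2, 1.1, -0.8]
width: 0.0389
```

```bash
python3 snap.py wrist 8; python3 - <<'E'
from h import *
plan(.6125,.172,.014,90,nd=3)
E
```

```text
t 15.68 p [610.1 172.5  79.1] yaw 90.25 w 39.0 F [-0.5  0.1 -1.3]
([-0.007, 0.03, 0.813], np.float64(0.003)) mm 65.1 deg 0.3
```

View pics/wrist8.png

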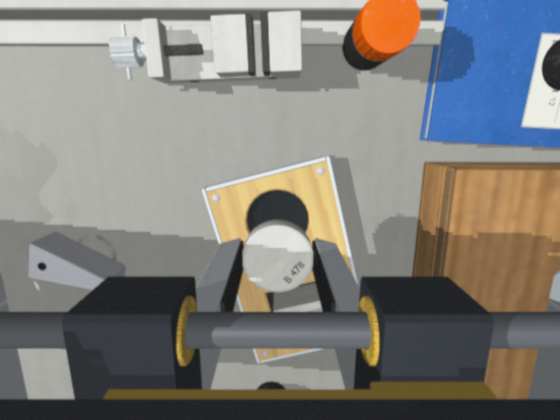

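Emit:
servo_tool(
  rows=[
    [[0.005, 0.025, 0.2], 0],
    [[0.005, 0.025, 0.4], 0],
    [[0.005, 0.025, 0.6], 0],
    [[0.005, 0.025, 0.65], 0],
    [[0.005, 0.025, 0.65], 0],
    [[0.005, 0.025, 0.65], 0],
  ],
)

```text
time: 16.18
tool_pos: [0.6126, 0.1739, 0.0299]
ee_rot: [-3.141, -0.0, 1.577]
wrist_force: [-0.9, 1.0, -1.3]
width: 0.0391
```

```bash
python3 snap.py wrist 9; python3 - <<'E'
from h import *
plan(.612,.1728,.0142,90,nd=3)
E
```

```text
t 16.23 p [613.4 173.9  30.8] yaw 90.34 w 39.0 F [-0.3  0.3 -1.5]
([-0.014, -0.018, 0.207], np.float64(0.004)) mm 16.7 deg 0.4
```

View pics/wrist9.png

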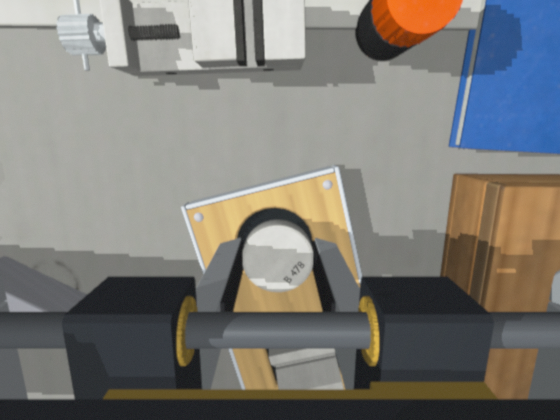

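Emit:
servo_tool(
  rows=[
    [[-0.01, -0.01, 0.07], 0],
    [[-0.01, -0.01, 0.13], 0],
    [[-0.01, -0.01, 0.19], 0],
    [[-0.01, -0.01, 0.19], 0],
    [[-0.01, -0.01, 0.19], 0],
  ],
)

```text
time: 16.65
tool_pos: [0.6124, 0.1724, 0.0142]
ee_rot: [-3.141, 0.0, 1.576]
wrist_force: [0.4, -0.8, -0.5]
width: 0.0392
```

```bash
python3 - <<'E'
from h import *
plan(.612,.1728,.0142,90,nd=3)
E
```

```text
t 16.65 p [612.4 172.4  14.2] yaw 90.29 w 39.2 F [ 0.4 -0.8 -0.5]
([0.005, -0.005, 0.0], np.float64(0.003)) mm 0.6 deg 0.3
```

Emit:
servo_tool(
  rows=[
    [[0, 0, 0], 0],
    [[0, 0, 0], 0],
    [[0, 0, 0], 0],
    [[0, 0, 0], 0],
  ],
  grip=-0.3,
)

```text
time: 16.98
tool_pos: [0.613, 0.1726, 0.0151]
ee_rot: [3.141, -0.0, 1.576]
wrist_force: [0.2, 1.1, 0.5]
width: 0.0605
```

Emit:
servo_tool(
  rows=[
    [[0, 0, -0.2], 0],
    [[0, 0, -0.5], 0],
    [[0, 0, -1], 0],
    [[0, 0, -1], 0],
    [[0, 0, -1], 0],
  ],
  grip=-1,
)

```text
time: 17.4
tool_pos: [0.6152, 0.1731, 0.099]
ee_rot: [3.133, -0.002, 1.576]
wrist_force: [-0.5, -0.2, 0.0]
width: 0.091
```

```bash
python3 snap.py wrist 10; python3 - <<'E'
from h import *
plan(.456,0,.1,90,nd=2)
E
```

```text
t 17.45 p [613.5 172.7  96.2] yaw 90.3 w 92.7 F [-0.4 -0.  -0.2]
([-0.72, -0.66, -0.02], np.float64(0.0)) mm 78.2 deg 0.0
([-0.71, -0.66, -0.01], np.float64(0.0)) mm 77.6 deg 0.0
([-0.72, -0.66, -0.02], np.float64(0.0)) mm 78.2 deg 0.0
```

View pics/wrist10.png

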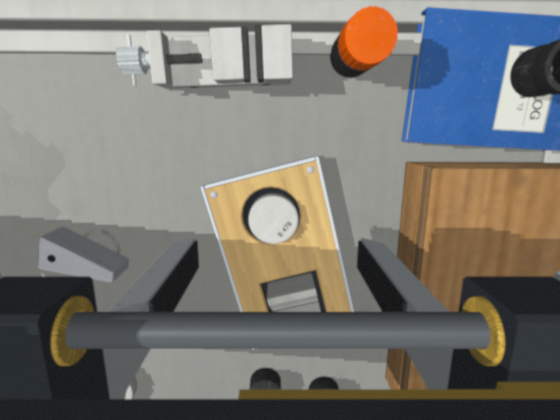

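Emit:
servo_tool(
  rows=[
    [[-0.36, -0.33, 0], 0],
    [[-0.72, -0.66, 0], 0],
  ],
)

```text
time: 17.62
tool_pos: [0.5586, 0.1148, 0.0913]
ee_rot: [-3.137, 0.0, 1.578]
wrist_force: [0.3, -0.7, 0.5]
width: 0.0941
```

Emit:
servo_tool(
  rows=[
    [[-0.36, -0.33, 0], 0],
    [[-0.72, -0.66, 0], 0],
  ],
)

```text
time: 17.78
tool_pos: [0.5049, 0.0559, 0.092]
ee_rot: [-3.137, 0.0, 1.577]
wrist_force: [1.4, -0.7, 0.8]
width: 0.0937
```

Emit:
servo_tool(
  rows=[
    [[-0.36, -0.33, 0], 0],
    [[-0.72, -0.66, 0], 0],
    [[-0.72, -0.66, 0], 0],
    [[-0.72, -0.66, 0], 0],
  ],
)

```text
time: 18.12
tool_pos: [0.4532, -0.0019, 0.093]
ee_rot: [-3.139, -0.001, 1.573]
wrist_force: [0.5, 0.2, -0.9]
width: 0.0938
```

```bash
python3 snap.py wrist 11; python3 - <<'E'
from h import *
s=load("pics/wrist11.npz"); print(s["pixels"][150:260:10,278].min(1))
plan(.456,0,.045,90,nd=3)
E
```

```text
[122 154 155 149 218 219 218 220 216 219 155]
t 18.17 p [454.4  -1.1  93.5] yaw 90.21 w 93.9 F [0.7 0.4 0.3]
([0.014, 0.02, 0.606], np.float64(0.002)) mm 48.5 deg 0.2
```

View pics/wrist11.png

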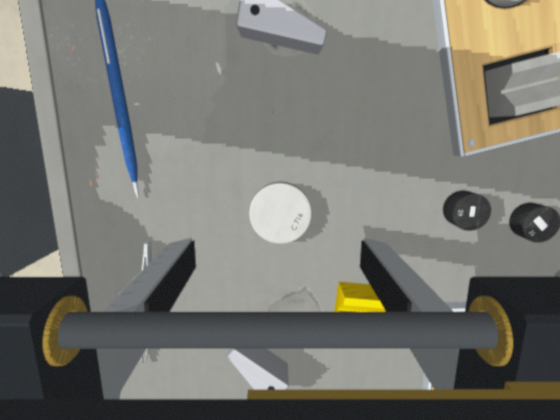

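```bash
python3 - <<'E'
from h import *
s=load("pics/wrist11.npz")
for t in (180,195):
    c=blob(s,(235,170,325,255),lambda h,b:b.min(2)>t,4);print("big",cv2.fitEllipse((cast(s,c,.012)[:,:2]*1000).astype(np.float32)))
E
```

```text
big ((456.4372863769531, 0.7594810724258423), (49.08242416381836, 49.34244155883789), 41.48057556152344)
big ((456.4189147949219, 0.8456699252128601), (48.30119323730469, 48.62998962402344), 44.2005729675293)
```

Emit:
servo_tool(
  rows=[
    [[0.02, 0.02, 0.25], 0],
    [[0.02, 0.02, 0.5], 0],
    [[0.02, 0.02, 0.8], 0],
    [[0.02, 0.02, 0.9], 0],
    [[0.02, 0.02, 0.9], 0],
    [[0.02, 0.02, 0.9], 0],
  ],
  grip=-0.6,
)

```text
time: 18.67
tool_pos: [0.4571, 0.0012, 0.0224]
ee_rot: [-3.14, -0.0, 1.577]
wrist_force: [-0.2, -0.2, 0.0]
width: 0.0752
```

```bash
python3 - <<'E'
from h import *
plan(.4564,.0008,.0058,90,nd=3)
E
```

```text
t 18.67 p [457.1   1.2  22.4] yaw 90.36 w 75.2 F [-0.2 -0.2  0. ]
([-0.006, -0.008, 0.208], np.float64(0.004)) mm 16.7 deg 0.4
```

Emit:
servo_tool(
  rows=[
    [[-0.005, -0.01, 0.1], 0],
    [[-0.005, -0.01, 0.2], 0],
    [[-0.005, -0.01, 0.2], 0],
    [[-0.005, -0.01, 0.2], 0],
    [[-0.005, -0.01, 0.2], 0],
  ],
)

```text
time: 19.08
tool_pos: [0.4562, 0.0001, 0.007]
ee_rot: [3.141, 0.0, 1.576]
wrist_force: [0.8, -0.6, 0.3]
width: 0.0755
```

```bash
python3 - <<'E'
from h import *
plan(.4564,.0008,.0058,90,nd=3)
E
```

```text
t 19.08 p [4.562e+02 1.000e-01 7.000e+00] yaw 90.29 w 75.5 F [ 0.8 -0.6  0.3]
([0.009, 0.002, 0.015], np.float64(0.003)) mm 1.4 deg 0.3
```

Emit:
servo_tool(
  rows=[
    [[0.005, 0, 0.01], 0],
    [[0.005, 0, 0.01], 0],
    [[0.005, 0, 0.01], 0],
    [[0.005, 0, 0.01], 0],
    [[0.005, 0, 0.01], 0],
    [[0.005, 0, 0.01], 0],
    [[0.005, 0, 0.01], 0],
    [[0.005, 0, 0.01], 0],
  ],
  grip=1,
)

```text
time: 19.75
tool_pos: [0.4559, 0.0005, 0.006]
ee_rot: [-3.141, -0.0, 1.576]
wrist_force: [-1.0, -0.9, 2.2]
width: 0.0492
```

Emit:
servo_tool(
  rows=[
    [[0, 0, 0], 0],
    [[0, 0, 0], 0],
    [[0, 0, -0.2], 0],
    [[0, 0, -0.5], 0],
    [[0, 0, -0.9], 0],
    [[0, 0, -0.9], 0],
    [[0, 0, -0.9], 0],
  ],
)

```text
time: 20.33
tool_pos: [0.4576, 0.0004, 0.0793]
ee_rot: [3.137, 0.0, 1.576]
wrist_force: [-0.4, 0.3, -2.4]
width: 0.0491
```

```bash
python3 - <<'E'
from h import *
plan(.58,-.119,.08,90,nd=2)
plan(.639,-.119,.08,90,nd=2)
E
```

```text
t 20.33 p [4.576e+02 4.000e-01 7.930e+01] yaw 90.3 w 49.1 F [-0.4  0.3 -2.4]
([-0.75, 0.76, -0.0], np.float64(0.0)) mm 85.4 deg 0.0
([-0.75, 0.76, -0.01], np.float64(0.0)) mm 85.4 deg 0.0
t 20.33 p [4.576e+02 4.000e-01 7.930e+01] yaw 90.3 w 49.1 F [-0.4  0.3 -2.4]
([-0.5, 0.75, -0.0], np.float64(0.0)) mm 72.1 deg 0.0
([-0.5, 0.75, -0.0], np.float64(0.0)) mm 72.1 deg 0.0
([-0.5, 0.76, -0.01], np.float64(0.0)) mm 72.8 deg 0.0
```

Emit:
servo_tool(
  rows=[
    [[-0.25, 0.38, 0], 0],
    [[-0.5, 0.75, 0], 0],
  ],
)

```text
time: 20.5
tool_pos: [0.5144, -0.0384, 0.0753]
ee_rot: [-3.138, -0.001, 1.578]
wrist_force: [0.9, -0.3, -1.1]
width: 0.0488
```

Emit:
servo_tool(
  rows=[
    [[-0.25, 0.38, 0], 0],
    [[-0.5, 0.75, 0], 0],
  ],
)

```text
time: 20.67
tool_pos: [0.5762, -0.0793, 0.0749]
ee_rot: [-3.138, -0.001, 1.576]
wrist_force: [0.5, -0.6, -0.8]
width: 0.0488
```

Emit:
servo_tool(
  rows=[
    [[-0.25, 0.38, 0], 0],
    [[-0.5, 0.76, 0], 0],
    [[-0.5, 0.76, 0], 0],
    [[-0.5, 0.76, 0], 0],
  ],
)

```text
time: 21.0
tool_pos: [0.6366, -0.1192, 0.073]
ee_rot: [-3.135, -0.002, 1.574]
wrist_force: [0.0, 0.1, -1.1]
width: 0.0493
```

```bash
python3 snap.py wrist 12; python3 - <<'E'
from h import *
plan(.6395,-.119,.014,90,nd=3)
E
```

```text
t 21.05 p [ 635.9 -118.3   74.1] yaw 90.26 w 49.0 F [-0.9 -0.1 -2.1]
([-0.009, 0.045, 0.752], np.float64(0.003)) mm 60.3 deg 0.3
```

View pics/wrist12.png

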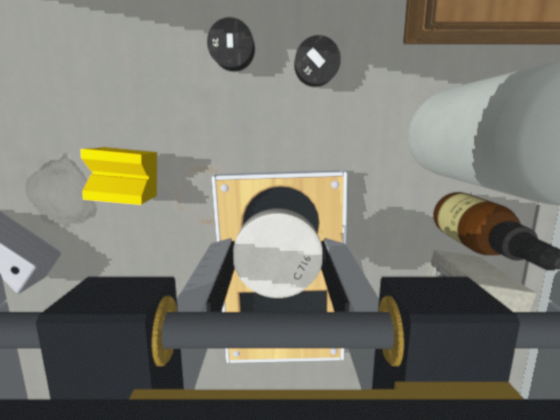

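```bash
python3 - <<'E'
from h import *
s=load("pics/top0.npz"); c=load("pics/scene0.npz")
for n,px,z in [("bottle base bottom",(303,90),0),("bottle left edge",(288,76),.1),("bottle right edge",(318,76),.1),("dropper front",(329,97),0),("box front",(358,97),.0),("jar front",(390,107),0),("jar lid front",(393,102),.08)]:
    print(n,(cast(s,px,z)*1000).round(0))
# two-view triangulation for dropper tip / jar lid centre/ bottle cap
def tri(a,b):
    A=[];B=[]
    for S,p in((s,a),(c,b)):
        o=S["world_from_camera"][:3,3];d=cast(S,p,0)[0]-o;d/=np.linalg.norm(d);P=np.eye(3)-np.outer(d,d);A.append(P);B.append(P@o)
    return np.linalg.solve(sum(A),sum(B))
print("jar lid",tri((394,82),(447,210)),"dropper tip",tri((334,72),(400,174)),"box",tri((360,75),(420,200)),"bottle red",tri((304,62),(378,140)))
E
```

```text
bottle base bottom [[776. -61.   0.]]
bottle left edge [[761. -26. 100.]]
bottle right edge [[760. -83. 100.]]
dropper front [[ 760. -116.   -0.]]
box front [[ 759. -177.   -0.]]
jar front [[ 736. -243.    0.]]
jar lid front [[ 714. -228.   80.]]
jar lid [ 0.75794575 -0.23356509  0.06963246] dropper tip [ 0.76719412 -0.11259281  0.09869147] box [ 0.77651547 -0.16732459  0.05717574] bottle red [ 0.76007286 -0.0520198   0.15706523]
```

```bash
python3 - <<'E'
from h import *
im=cv2.imread("pics/top0.png"); cv2.imwrite("pics/top0c.png",cv2.resize(im[35:185,270:430],None,fx=4.5,fy=4,interpolation=cv2.INTER_CUBIC))
im=cv2.imread("pics/scene0.png"); cv2.imwrite("pics/scene0c.png",cv2.resize(im[100:280,320:480],None,fx=3.3,fy=3.3,interpolation=cv2.INTER_CUBIC))
E
```

```text
(no output)
```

View pics/top0c.png

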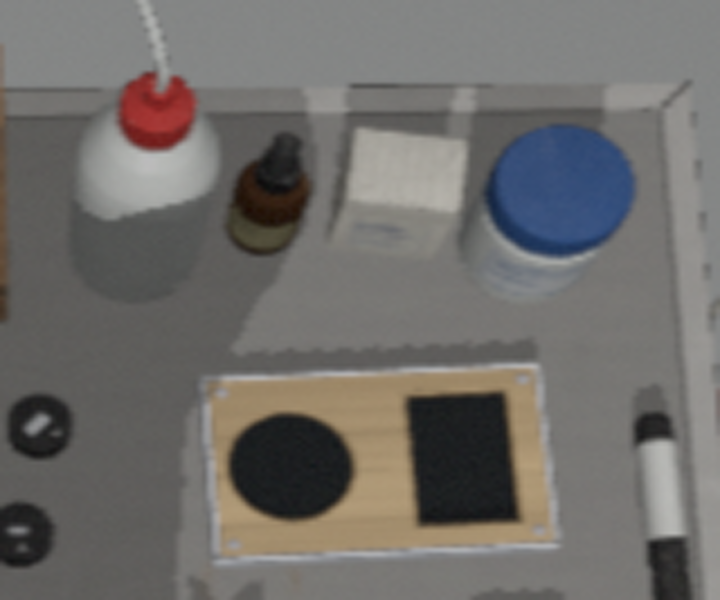

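View pics/scene0c.png

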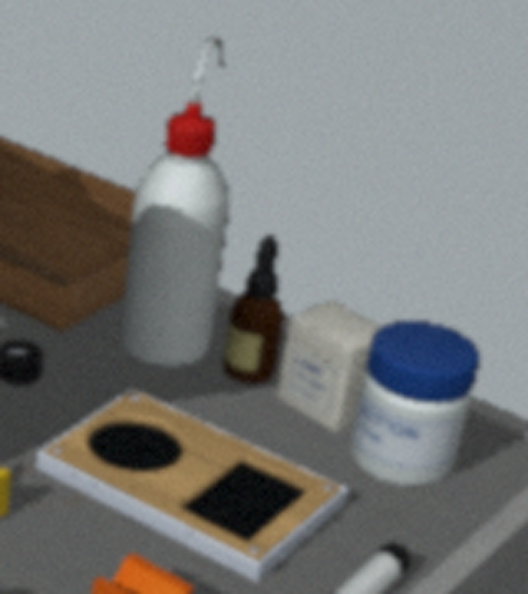

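Emit:
servo_tool(
  rows=[
    [[-0.015, 0.035, 0.2], 0],
    [[-0.015, 0.035, 0.4], 0],
    [[-0.015, 0.035, 0.55], 0],
    [[-0.015, 0.035, 0.6], 0],
    [[-0.015, 0.035, 0.6], 0],
    [[-0.015, 0.035, 0.6], 0],
  ],
)

```text
time: 21.55
tool_pos: [0.6398, -0.1192, 0.0301]
ee_rot: [-3.142, -0.0, 1.576]
wrist_force: [0.3, -0.1, -2.2]
width: 0.0489
```

```bash
python3 snap.py wrist 13; python3 - <<'E'
from h import *
plan(.6393,-.12,.0142,90,nd=3)
s=load("pics/wrist13.npz"); cv2.imwrite("pics/wrist13a.png",cv2.resize(s["pixels"][120:330,170:390,::-1],None,fx=2.6,fy=2.6))
E
```

```text
t 21.6 p [ 640.4 -119.5   30.9] yaw 90.32 w 48.9 F [-0.3  0.8 -1.3]
([-0.006, -0.014, 0.209], np.float64(0.004)) mm 16.8 deg 0.4
```

View pics/wrist13a.png

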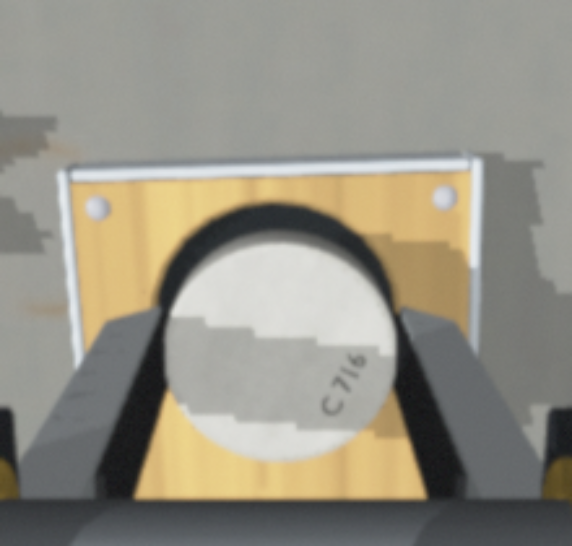

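Emit:
servo_tool(
  rows=[
    [[-0.005, -0.015, 0.07], 0],
    [[-0.005, -0.015, 0.14], 0],
    [[-0.005, -0.015, 0.195], 0],
    [[-0.005, -0.015, 0.195], 0],
    [[-0.005, -0.015, 0.195], 0],
  ],
)

```text
time: 22.02
tool_pos: [0.6386, -0.12, 0.0138]
ee_rot: [-3.141, -0.0, 1.576]
wrist_force: [0.0, -0.3, -1.6]
width: 0.0491
```

```bash
python3 - <<'E'
from h import *
plan(.6393,-.12,.0142,90,nd=3)
E
```

```text
t 22.02 p [ 638.6 -120.    13.8] yaw 90.29 w 49.1 F [ 0.  -0.3 -1.6]
([0.001, 0.008, -0.006], np.float64(0.003)) mm 0.8 deg 0.3
```

Release, lift, and head for the left wedge.

Emit:
servo_tool(
  rows=[
    [[0, 0, 0], 0],
    [[0, 0, 0], 0],
    [[0, 0, 0], 0],
    [[0, 0, 0], 0],
  ],
  grip=-0.5,
)

```text
time: 22.35
tool_pos: [0.6394, -0.1202, 0.0149]
ee_rot: [3.141, 0.0, 1.576]
wrist_force: [0.1, -0.1, 0.2]
width: 0.0699
```

Emit:
servo_tool(
  rows=[
    [[0, 0, -0.2], 0],
    [[0, 0, -0.5], 0],
    [[0, 0, -1], 0],
    [[0, 0, -1], 0],
    [[0, 0, -1], 0],
  ],
  grip=-1,
)

```text
time: 22.77
tool_pos: [0.6415, -0.1208, 0.0987]
ee_rot: [3.133, 0.002, 1.576]
wrist_force: [0.3, 0.3, 0.0]
width: 0.0937
```

```bash
python3 snap.py wrist 14; python3 - <<'E'
from h import *
plan(.457,.132,.1,80.5,nd=2)
E
```

```text
t 22.82 p [ 639.9 -120.3   95.9] yaw 90.3 w 93.9 F [ 0.  -0.4 -0.1]
([0.79, -0.57, -0.01], np.float64(0.03)) mm 77.9 deg 2.7
([0.76, -0.6, -0.01], np.float64(0.03)) mm 77.5 deg 2.7
([0.74, -0.64, -0.02], np.float64(0.02)) mm 78.3 deg 1.8
([0.71, -0.66, -0.01], np.float64(0.03)) mm 77.6 deg 2.7
```

View pics/wrist14.png

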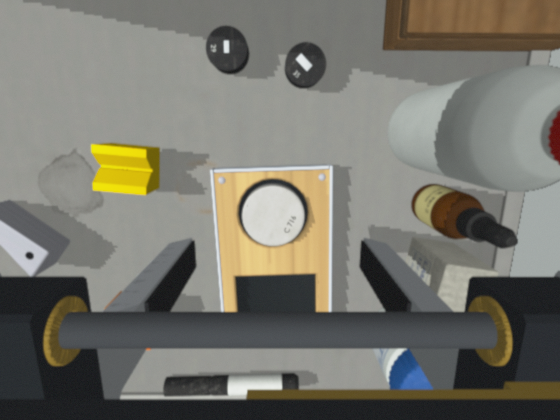

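Emit:
servo_tool(
  rows=[
    [[0.4, -0.28, 0], 0.01],
    [[0.79, -0.57, 0], 0.03],
  ],
)

```text
time: 22.98
tool_pos: [0.5918, -0.0575, 0.0912]
ee_rot: [-3.137, -0.001, 1.525]
wrist_force: [-0.1, 1.3, -2.0]
width: 0.0941
```

Emit:
servo_tool(
  rows=[
    [[0.38, -0.3, 0], 0.01],
    [[0.76, -0.6, 0], 0.03],
  ],
)

```text
time: 23.15
tool_pos: [0.5451, 0.0067, 0.0916]
ee_rot: [-3.137, -0.0, 1.48]
wrist_force: [0.5, 1.2, 0.3]
width: 0.0941
```

Emit:
servo_tool(
  rows=[
    [[0.37, -0.32, 0], 0.01],
    [[0.74, -0.64, 0], 0.02],
  ],
)

```text
time: 23.32
tool_pos: [0.4992, 0.0703, 0.092]
ee_rot: [-3.138, 0.0, 1.449]
wrist_force: [1.4, 0.8, 0.6]
width: 0.0941
```

Emit:
servo_tool(
  rows=[
    [[0.36, -0.33, 0], 0.01],
    [[0.71, -0.66, 0], 0.03],
    [[0.71, -0.66, 0], 0.03],
    [[0.71, -0.66, 0], 0.03],
    [[0.71, -0.66, 0], 0.03],
  ],
)

```text
time: 23.73
tool_pos: [0.4559, 0.1315, 0.0931]
ee_rot: [-3.14, 0.001, 1.404]
wrist_force: [-0.0, -0.5, -0.7]
width: 0.0942
```

```bash
python3 snap.py wrist 15; python3 - <<'E'
from h import *
plan(.457,.132,.05,80.5,nd=3)
s=load("pics/wrist15.npz"); print(s["pixels"][205,230:330:6].min(1))
E
```

```text
t 23.78 p [456.4 131.1  93.4] yaw 80.37 w 93.7 F [0.1 0.9 0.6]
([0.013, 0.005, 0.542], np.float64(-0.001)) mm 43.4 deg -0.1
[115 125 199 198 202 204 198 202 157  97  93  93 103 114 115 113 116]
```

View pics/wrist15.png

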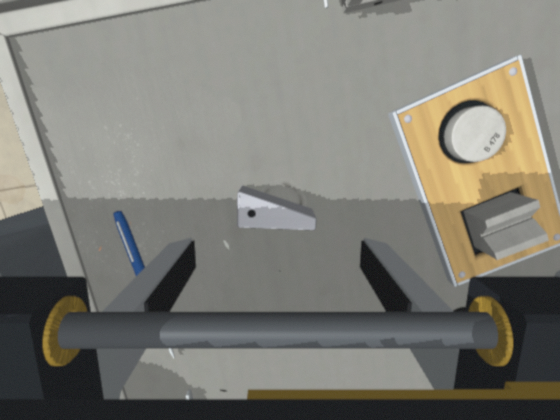

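```bash
python3 - <<'E'
from h import *
s=load("pics/wrist15.npz"); p=s["pixels"]
print("col 270:",[(r,p[r,270].tolist()) for r in range(190,240,4)])
roi=(225,175,330,245)
im=cv2.resize(np.ascontiguousarray(p[roi[1]:roi[3],roi[0]:roi[2],::-1]),None,fx=6,fy=6,interpolation=cv2.INTER_CUBIC)
c=blob(s,roi,lambda h,b:(b[:,:,0]>138)&(b[:,:,0]-b[:,:,2]>=2),4)
cv2.polylines(im,[((c-[roi[0],roi[1]]+.5)*6).astype(np.int32)],True,(0,0,255),1); cv2.imwrite("pics/w15c.png",im)
hull=cv2.convexHull(c.astype(np.float32)); q=cv2.approxPolyDP(hull,.025*cv2.arcLength(hull,True),True).reshape(-1,2)
print(q.round(1).tolist(),(cast(s,q,.03)[:,:2]*1000).round(1).tolist())
E
```

```text
col 270: [(190, [117, 119, 114]), (194, [112, 112, 110]), (198, [94, 94, 97]), (202, [152, 154, 159]), (206, [203, 206, 212]), (210, [158, 160, 166]), (214, [159, 160, 167]), (218, [157, 159, 165]), (222, [157, 158, 164]), (226, [159, 161, 166]), (230, [120, 122, 116]), (234, [119, 119, 114]), (238, [115, 117, 112])]
[[237.39999389648438, 191.60000610351562], [313.8999938964844, 217.89999389648438], [314.6000061035156, 227.60000610351562], [239.60000610351562, 227.10000610351562]] [[432.7, 159.8], [485.3, 130.8], [484.8, 123.2], [429.1, 132.9]]
```

View pics/w15c.png

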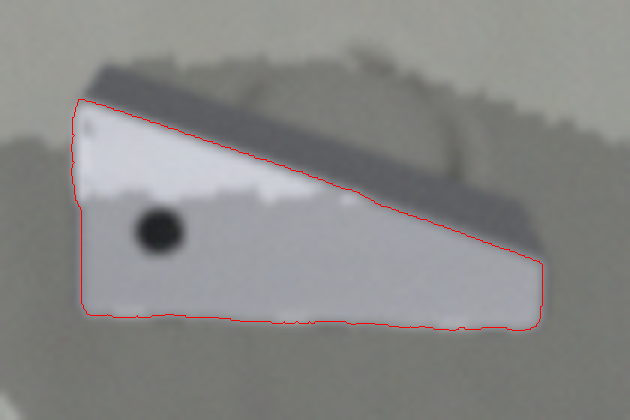

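```bash
python3 - <<'E'
from h import *
plan(.4575,.1332,.03,80.3,nd=3)
E
```

```text
t 23.78 p [456.4 131.1  93.4] yaw 80.37 w 93.7 F [0.1 0.9 0.6]
([0.029, 0.009, 0.792], np.float64(0.001)) mm 63.4 deg 0.1
```

Emit:
servo_tool(
  rows=[
    [[0.025, 0.01, 0.25], 0],
    [[0.025, 0.01, 0.5], 0],
    [[0.025, 0.01, 0.65], 0],
    [[0.025, 0.01, 0.7], 0],
    [[0.025, 0.01, 0.7], 0],
    [[0.025, 0.01, 0.7], 0],
  ],
)

```text
time: 24.28
tool_pos: [0.4582, 0.1329, 0.0384]
ee_rot: [3.142, 0.0, 1.402]
wrist_force: [-0.4, -0.4, -0.1]
width: 0.0938
```

```bash
python3 - <<'E'
from h import *
plan(.4575,.1332,.012,80.3,nd=3)
E
```

```text
t 24.28 p [458.2 132.9  38.4] yaw 80.31 w 93.8 F [-0.4 -0.4 -0.1]
([0.002, -0.009, 0.33], np.float64(0.0)) mm 26.4 deg 0.0
```

Emit:
servo_tool(
  rows=[
    [[0, 0, 0.1], 0],
    [[0, 0, 0.2], 0],
    [[0, 0, 0.29], 0],
    [[0, 0, 0.32], 0],
    [[0, 0, 0.32], 0],
    [[0, 0, 0.32], 0],
  ],
)

```text
time: 24.78
tool_pos: [0.4573, 0.1338, 0.0125]
ee_rot: [-3.141, 0.0, 1.403]
wrist_force: [-0.4, -0.5, -0.1]
width: 0.0939
```

Emit:
servo_tool(
  rows=[
    [[0, 0, 0], 0],
    [[0, 0, 0], 0],
    [[0, 0, 0], 0],
    [[0, 0, 0], 0],
    [[0, 0, 0], 0],
    [[0, 0, 0], 0],
    [[0, 0, 0], 0],
    [[0, 0, 0], 0],
  ],
  grip=1,
)

```text
time: 25.45
tool_pos: [0.4568, 0.1337, 0.0128]
ee_rot: [-3.14, 0.0, 1.403]
wrist_force: [-2.9, -1.0, 3.2]
width: 0.0595
```

Emit:
servo_tool(
  rows=[
    [[0, 0, 0], 0],
    [[0, 0, 0], 0],
    [[0, 0, -0.2], 0],
    [[0, 0, -0.5], 0],
    [[0, 0, -0.9], 0],
    [[0, 0, -0.9], 0],
    [[0, 0, -0.9], 0],
  ],
)

```text
time: 26.03
tool_pos: [0.4594, 0.1338, 0.0859]
ee_rot: [3.136, -0.002, 1.403]
wrist_force: [0.7, 0.6, -3.6]
width: 0.0594
```

```bash
python3 snap.py wrist 16; python3 - <<'E'
from h import *
q=plan(.56,-.08,.1,88,nd=2); plan(.6425,-.25,.1,92.2,start=q,nd=2)
E
```

```text
t 26.08 p [457.7 133.6  83.9] yaw 80.39 w 60.1 F [-0.6  0.4 -4.4]
([-0.81, 0.57, -0.07], np.float64(-0.03)) mm 79.4 deg -2.7
([-0.83, 0.53, -0.07], np.float64(-0.03)) mm 79.0 deg -2.7
([-0.85, 0.49, -0.06], np.float64(-0.02)) mm 78.6 deg -1.8
([-0.69, 0.37, -0.0], np.float64(-0.02)) mm 62.6 deg -1.8
([-0.71, 0.35, -0.0], np.float64(-0.02)) mm 63.3 deg -1.8
([-0.72, 0.33, -0.0], np.float64(-0.01)) mm 63.4 deg -0.9
```

View pics/wrist16.png

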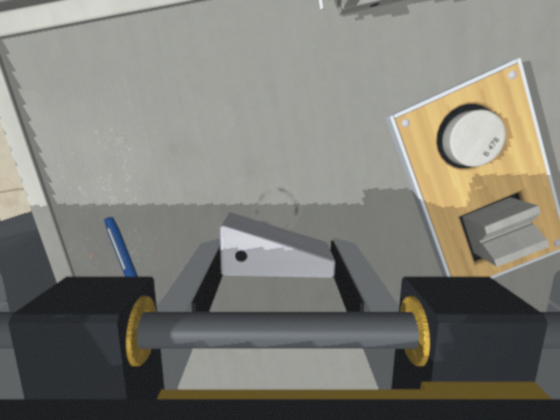

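Emit:
servo_tool(
  rows=[
    [[-0.4, 0.28, -0.1], -0.01],
    [[-0.81, 0.57, -0.2], -0.03],
  ],
)

```text
time: 26.25
tool_pos: [0.4894, 0.0629, 0.0973]
ee_rot: [-3.136, 0.0, 1.456]
wrist_force: [0.8, 0.2, -2.4]
width: 0.0599
```

Emit:
servo_tool(
  rows=[
    [[-0.42, 0.26, 0], -0.01],
    [[-0.83, 0.53, 0], -0.03],
  ],
)

```text
time: 26.42
tool_pos: [0.5252, -0.0102, 0.0983]
ee_rot: [-3.139, -0.0, 1.499]
wrist_force: [1.6, 0.3, -2.2]
width: 0.0593
```

Emit:
servo_tool(
  rows=[
    [[-0.42, 0.25, 0], -0.01],
    [[-0.85, 0.49, 0], -0.02],
  ],
)

```text
time: 26.58
tool_pos: [0.559, -0.081, 0.0972]
ee_rot: [-3.137, -0.001, 1.53]
wrist_force: [1.3, 0.4, -2.9]
width: 0.0595
```

Emit:
servo_tool(
  rows=[
    [[-0.35, 0.18, 0], -0.01],
    [[-0.69, 0.37, 0], -0.02],
  ],
)

```text
time: 26.75
tool_pos: [0.586, -0.1377, 0.0968]
ee_rot: [-3.136, -0.002, 1.56]
wrist_force: [0.5, 0.6, -3.9]
width: 0.0597
```

Emit:
servo_tool(
  rows=[
    [[-0.35, 0.18, 0], -0.01],
    [[-0.71, 0.35, 0], -0.02],
  ],
)

```text
time: 26.92
tool_pos: [0.6136, -0.194, 0.0965]
ee_rot: [-3.137, -0.002, 1.592]
wrist_force: [1.0, -0.3, -3.1]
width: 0.0597
```

Emit:
servo_tool(
  rows=[
    [[-0.36, 0.17, 0], -0.01],
    [[-0.72, 0.33, 0], -0.01],
    [[-0.72, 0.33, 0], -0.01],
    [[-0.72, 0.33, 0], -0.01],
    [[-0.72, 0.33, 0], -0.01],
  ],
)

```text
time: 27.33
tool_pos: [0.6408, -0.2492, 0.0973]
ee_rot: [-3.137, -0.003, 1.607]
wrist_force: [-0.1, 0.7, -2.7]
width: 0.0599
```

```bash
python3 snap.py wrist 17; python3 - <<'E'
from h import *
plan(.6428,-.2114,.03,92.2,nd=3)
s=load("pics/wrist17.npz")
w=(cast(s,blob(s,(225,120,340,225),lambda h,b:b.max(2)<70),.013)[:,:2]*1000).astype(np.float32); print(cv2.minAreaRect(w))
E
```

```text
t 27.38 p [ 641.  -248.8   98.3] yaw 92.13 w 59.8 F [ 0.2  0.3 -2.9]
([0.466, 0.04, 0.853], np.float64(-0.001)) mm 77.8 deg -0.1
((642.983642578125, -197.25929260253906), (67.41999053955078, 44.40943908691406), 2.1761224269866943)
```

View pics/wrist17.png

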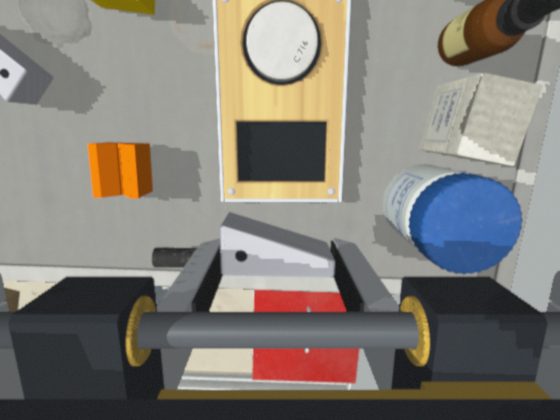

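Emit:
servo_tool(
  rows=[
    [[0.24, 0.02, 0], 0],
    [[0.47, 0.035, 0.2], 0],
    [[0.47, 0.035, 0.5], 0],
    [[0.47, 0.035, 0.65], 0],
    [[0.47, 0.035, 0.65], 0],
    [[0.47, 0.035, 0.65], 0],
    [[0.47, 0.035, 0.65], 0],
  ],
)

```text
time: 27.97
tool_pos: [0.644, -0.2127, 0.0498]
ee_rot: [3.14, 0.001, 1.607]
wrist_force: [-0.3, -1.3, -3.2]
width: 0.06
```

```bash
python3 snap.py wrist 18; python3 - <<'E'
from h import *
plan(.6428,-.2113,.0175,92.2,nd=3)
s=load("pics/wrist18.npz"); cv2.imwrite("pics/wrist18a.png",cv2.resize(s["pixels"][120:330,170:390,::-1],None,fx=2.6,fy=2.6))
E
```

```text
t 28.02 p [ 644.4 -213.    50.5] yaw 92.08 w 59.6 F [ 0.2 -0.4 -3.4]
([0.022, -0.019, 0.412], np.float64(-0.001)) mm 33.0 deg -0.1
```

View pics/wrist18a.png

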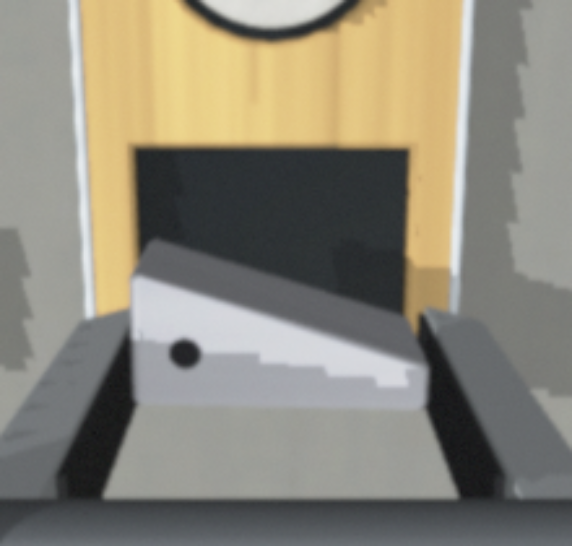

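Emit:
servo_tool(
  rows=[
    [[0.02, -0.015, 0], 0],
    [[0.02, -0.015, 0.1], 0],
    [[0.02, -0.015, 0.2], 0],
    [[0.02, -0.015, 0.25], 0],
    [[0.02, -0.015, 0.25], 0],
    [[0.02, -0.015, 0.25], 0],
  ],
)

```text
time: 28.52
tool_pos: [0.6416, -0.2106, 0.0275]
ee_rot: [-3.14, -0.001, 1.607]
wrist_force: [-0.6, 0.3, -2.4]
width: 0.0595
```

```bash
python3 snap.py wrist 19; python3 - <<'E'
from h import *
plan(.6428,-.2113,.0175,92.2,nd=3)
s=load("pics/wrist19.npz"); cv2.imwrite("pics/wrist19a.png",cv2.resize(s["pixels"][120:330,170:390,::-1],None,fx=2.6,fy=2.6))
E
```

```text
t 28.57 p [ 642.1 -210.7   28.1] yaw 92.1 w 59.7 F [ 0.  -0.5 -2.6]
([-0.007, 0.009, 0.133], np.float64(-0.001)) mm 10.7 deg -0.1
```

View pics/wrist19a.png

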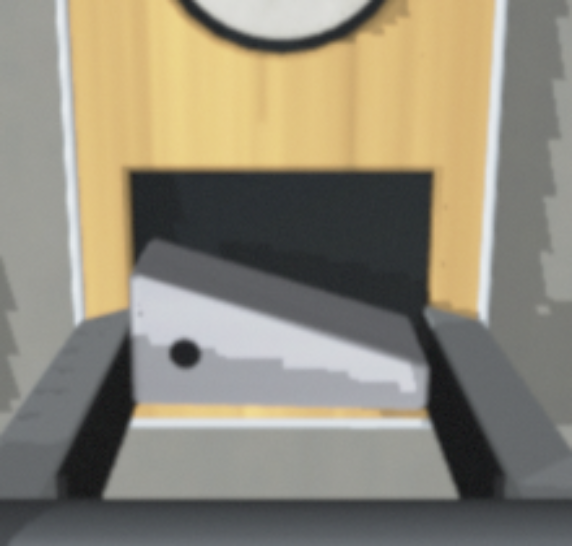

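Emit:
servo_tool(
  rows=[
    [[0, 0.005, 0.05], 0],
    [[0, 0.005, 0.1], 0],
    [[0, 0.005, 0.12], 0],
    [[0, 0.005, 0.135], 0],
    [[0, 0.005, 0.135], 0],
    [[0, 0.005, 0.135], 0],
  ],
)

```text
time: 29.07
tool_pos: [0.6426, -0.2107, 0.0178]
ee_rot: [-3.141, -0.0, 1.607]
wrist_force: [-0.3, 0.3, -2.8]
width: 0.0596
```

```bash
python3 snap.py wrist 20; python3 - <<'E'
from h import *
plan(.6428,-.2113,.0168,92.2,nd=3)
s=load("pics/wrist20.npz"); cv2.imwrite("pics/wrist20a.png",cv2.resize(s["pixels"][120:330,170:390,::-1],None,fx=2.6,fy=2.6))
E
```

```text
t 29.12 p [ 642.7 -210.8   18. ] yaw 92.1 w 59.6 F [-0.1  0.1 -2.9]
([-0.007, 0.0, 0.015], np.float64(-0.001)) mm 1.3 deg -0.1
```

View pics/wrist20a.png

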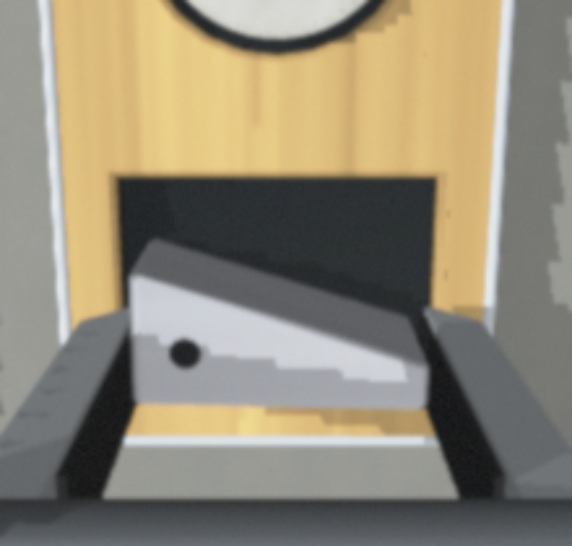

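Emit:
servo_tool(
  rows=[
    [[0, 0, 0.01], 0],
    [[0, 0, 0.02], 0],
    [[0, 0, 0.02], 0],
    [[0, 0, 0.02], 0],
  ],
)

```text
time: 29.45
tool_pos: [0.6429, -0.2109, 0.0169]
ee_rot: [3.141, 0.0, 1.607]
wrist_force: [-0.1, -0.2, -0.4]
width: 0.0595
```

```bash
python3 - <<'E'
from h import *
plan(.6428,-.2113,.0165,92.2,nd=3)
E
```

```text
t 29.45 p [ 642.9 -210.9   16.9] yaw 92.1 w 59.5 F [-0.1 -0.2 -0.4]
([-0.005, -0.002, 0.005], np.float64(-0.001)) mm 0.6 deg -0.1
```

Load is off: the wedge rests on the floor. Release.

Emit:
servo_tool(
  rows=[
    [[0, 0, 0], 0],
    [[0, 0, 0], 0],
    [[0, 0, 0], 0],
    [[0, 0, 0], 0],
  ],
  grip=-0.65,
)

```text
time: 29.78
tool_pos: [0.643, -0.2109, 0.0168]
ee_rot: [3.141, 0.0, 1.607]
wrist_force: [1.0, -0.0, -0.4]
width: 0.0774
```

Emit:
servo_tool(
  rows=[
    [[0, 0, -0.2], 0],
    [[0, 0, -0.5], 0],
    [[0, 0, -1], 0],
    [[0, 0, -1], 0],
    [[0, 0, -1], 0],
  ],
)

```text
time: 30.2
tool_pos: [0.645, -0.2117, 0.1008]
ee_rot: [3.134, 0.004, 1.607]
wrist_force: [0.1, -0.3, -0.0]
width: 0.0778
```

```bash
python3 snap.py wrist 21; python3 - <<'E'
from h import *
plan(.4355,-.1328,.1,52.6,nd=2)
E
```

```text
t 30.25 p [ 643.5 -211.1   97.8] yaw 92.1 w 77.3 F [ 0.7  0.5 -0.6]
([0.36, -0.85, -0.01], np.float64(0.15)) mm 73.9 deg 13.5
([0.15, -0.92, -0.01], np.float64(0.14)) mm 74.6 deg 12.6
([-0.06, -0.92, -0.01], np.float64(0.15)) mm 73.8 deg 13.5
```

View pics/wrist21.png

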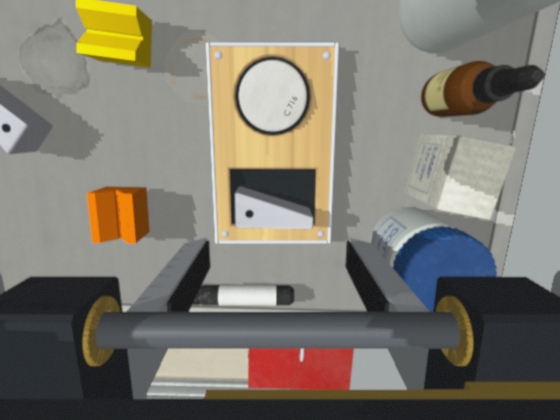

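Emit:
servo_tool(
  rows=[
    [[0.18, -0.42, 0], 0.07],
    [[0.36, -0.85, 0], 0.15],
  ],
  grip=-1,
)

```text
time: 30.42
tool_pos: [0.5721, -0.184, 0.0917]
ee_rot: [-3.135, -0.001, 1.367]
wrist_force: [-0.2, 0.6, 0.5]
width: 0.0874
```

Emit:
servo_tool(
  rows=[
    [[0.08, -0.46, 0], 0.07],
    [[0.15, -0.92, 0], 0.14],
  ],
)

```text
time: 30.58
tool_pos: [0.501, -0.157, 0.0932]
ee_rot: [-3.136, -0.0, 1.147]
wrist_force: [-0.4, -0.5, 0.1]
width: 0.0934
```

Emit:
servo_tool(
  rows=[
    [[-0.03, -0.46, 0], 0.07],
    [[-0.06, -0.92, 0], 0.15],
    [[-0.06, -0.92, 0], 0.15],
    [[-0.06, -0.92, 0], 0.15],
    [[-0.06, -0.92, 0], 0.15],
  ],
)

```text
time: 31.0
tool_pos: [0.4348, -0.1328, 0.0956]
ee_rot: [-3.141, -0.0, 0.918]
wrist_force: [-0.5, -0.2, 0.2]
width: 0.0939
```

```bash
python3 snap.py wrist 22; python3 - <<'E'
from h import *
plan(.4355,-.1328,.1,52.6,nd=3)
E
```

```text
t 31.05 p [ 435.5 -133.1   96. ] yaw 52.58 w 94.1 F [ 0.6  0.1 -0.3]
([0.003, -0.003, -0.05], np.float64(-0.0)) mm 4.0 deg -0.0
```

View pics/wrist22.png

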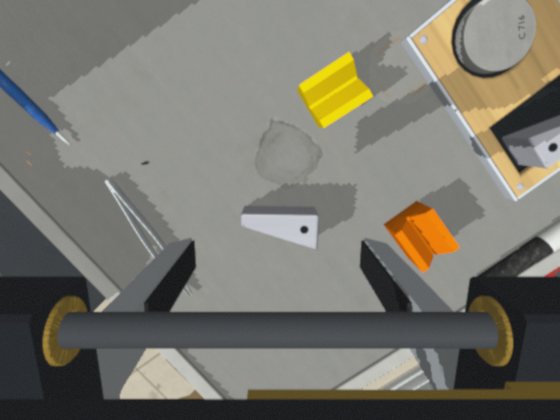

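```bash
python3 - <<'E'
from h import *
s=load("pics/wrist22.npz"); p=s["pixels"]
print([(r,p[r,285].tolist()) for r in range(200,250,4)])
roi=(230,195,330,260)
im=cv2.resize(np.ascontiguousarray(p[roi[1]:roi[3],roi[0]:roi[2],::-1]),None,fx=6,fy=6,interpolation=cv2.INTER_CUBIC)
c=blob(s,roi,lambda h,b:(b[:,:,0]>165)&(b[:,:,0]-b[:,:,2]>=2),4)
cv2.polylines(im,[((c-[roi[0],roi[1]]+.5)*6).astype(np.int32)],True,(0,0,255),1); cv2.imwrite("pics/w22c.png",im)
hull=cv2.convexHull(c.astype(np.float32)); q=cv2.approxPolyDP(hull,.025*cv2.arcLength(hull,True),True).reshape(-1,2)
print(q.round(1).tolist(),(cast(s,q,.03)[:,:2]*1000).round(1).tolist())
E
```

```text
[(200, [116, 119, 113]), (204, [116, 117, 113]), (208, [93, 94, 98]), (212, [93, 94, 97]), (216, [197, 199, 207]), (220, [195, 198, 207]), (224, [195, 199, 206]), (228, [199, 199, 208]), (232, [198, 199, 207]), (236, [198, 201, 208]), (240, [164, 166, 165]), (244, [150, 151, 144]), (248, [147, 148, 142])]
[[240.39999389648438, 215.89999389648438], [315.6000061035156, 215.10000610351562], [315.3999938964844, 247.39999389648438], [244.89999389648438, 227.10000610351562]] [[417.7, -112.1], [463.2, -146.1], [448.0, -166.9], [414.8, -121.1]]
```

View pics/w22c.png

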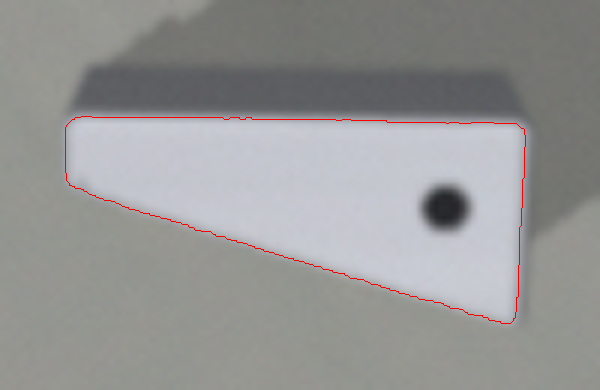

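```bash
python3 - <<'E'
from h import *
plan(.4368,-.1332,.036,53.0,nd=3)
E
```

```text
t 31.05 p [ 435.5 -133.1   96. ] yaw 52.58 w 94.1 F [ 0.6  0.1 -0.3]
([0.009, 0.013, 0.75], np.float64(-0.005)) mm 60.0 deg -0.4
```

Emit:
servo_tool(
  rows=[
    [[0.01, 0.015, 0.25], -0.005],
    [[0.01, 0.015, 0.5], -0.005],
    [[0.01, 0.015, 0.7], -0.005],
    [[0.01, 0.015, 0.75], -0.005],
    [[0.01, 0.015, 0.75], -0.005],
    [[0.01, 0.015, 0.75], -0.005],
  ],
)

```text
time: 31.55
tool_pos: [0.4372, -0.1333, 0.0367]
ee_rot: [3.141, -0.0, 0.925]
wrist_force: [0.5, 0.1, 0.1]
width: 0.094
```

```bash
python3 - <<'E'
from h import *
plan(.4368,-.1332,.012,53.0,nd=3)
E
```

```text
t 31.55 p [ 437.2 -133.3   36.7] yaw 53.0 w 94.0 F [0.5 0.1 0.1]
([-0.002, -0.004, 0.308], np.float64(-0.0)) mm 24.6 deg -0.0
```

Emit:
servo_tool(
  rows=[
    [[0, 0, 0.1], 0],
    [[0, 0, 0.2], 0],
    [[0, 0, 0.28], 0],
    [[0, 0, 0.3], 0],
    [[0, 0, 0.3], 0],
    [[0, 0, 0.3], 0],
  ],
)

```text
time: 32.05
tool_pos: [0.436, -0.1328, 0.0122]
ee_rot: [-3.141, -0.0, 0.925]
wrist_force: [0.9, 0.4, 0.1]
width: 0.094
```

Emit:
servo_tool(
  rows=[
    [[0, 0, 0], 0],
    [[0, 0, 0], 0],
    [[0, 0, 0], 0],
    [[0, 0, 0], 0],
    [[0, 0, 0], 0],
    [[0, 0, 0], 0],
    [[0, 0, 0], 0],
    [[0, 0, 0], 0],
  ],
  grip=1,
)

```text
time: 32.72
tool_pos: [0.4362, -0.1329, 0.0124]
ee_rot: [3.141, -0.0, 0.925]
wrist_force: [0.5, 0.6, 0.4]
width: 0.0593
```

Emit:
servo_tool(
  rows=[
    [[0, 0, 0], 0],
    [[0, 0, 0], 0],
    [[0, 0, -0.2], 0],
    [[0, 0, -0.5], 0],
    [[0, 0, -1], 0],
    [[0, 0, -1], 0],
    [[0, 0, -1], 0],
  ],
)

```text
time: 33.3
tool_pos: [0.4376, -0.1334, 0.0941]
ee_rot: [3.137, -0.001, 0.925]
wrist_force: [-0.0, 0.9, -2.8]
width: 0.06
```

```bash
python3 snap.py wrist 23; python3 - <<'E'
from h import *
q=plan(.55,-.16,.1,75,nd=2); plan(.6425,-.22,.1,92.2,start=q,nd=2)
E
```

```text
t 33.35 p [ 436.  -132.7   91.9] yaw 52.98 w 59.7 F [ 0.1 -0.7 -3.6]
([0.29, 0.67, -0.05], np.float64(-0.12)) mm 58.5 deg -10.8
([0.16, 0.72, -0.05], np.float64(-0.12)) mm 59.1 deg -10.8
([-0.21, 0.66, -0.0], np.float64(-0.1)) mm 55.4 deg -9.0
([-0.3, 0.61, -0.0], np.float64(-0.1)) mm 54.4 deg -9.0
```

View pics/wrist23.png

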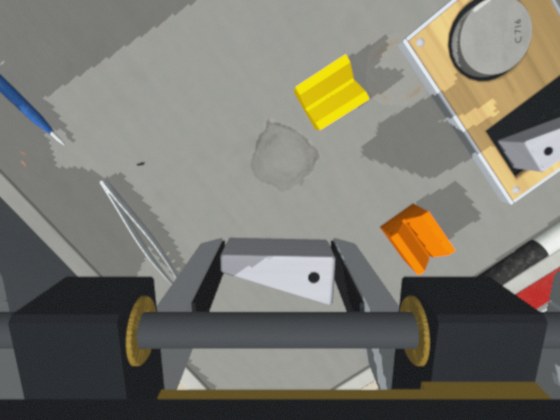

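```bash
python3 - <<'E'
from h import *
s=load("pics/wrist21.npz"); p=s["pixels"]
c=blob(s,(222,175,325,240),lambda h,b:(b[:,:,0]>120)&(b[:,:,0]-b[:,:,2]>=0),4)
hull=cv2.convexHull(c.astype(np.float32)); q=cv2.approxPolyDP(hull,.025*cv2.arcLength(hull,True),True).reshape(-1,2)
print(q.round(1).tolist())
W=cast(s,q,.034)[:,:2]*1000
C=np.array([642.7,-197.35]);a=.038;R=np.array([[np.cos(a),np.sin(a)],[-np.sin(a),np.cos(a)]])
print("world",W.round(1).tolist(),"tray",((W-C)@R.T).round(1).tolist())
d=blob(s,(222,160,325,240),lambda h,b:b.max(2)<62,4); D=(cast(s,d,.013)[:,:2]*1000-C)@R.T
print("recess ext",D.min(0).round(1),D.max(0).round(1))
roi=(215,155,330,245)
im=cv2.resize(np.ascontiguousarray(p[roi[1]:roi[3],roi[0]:roi[2],::-1]),None,fx=6,fy=6,interpolation=cv2.INTER_CUBIC)
cv2.polylines(im,[((c-[roi[0],roi[1]]+.5)*6).astype(np.int32)],True,(0,0,255),1); cv2.imwrite("pics/w21c.png",im)
E
```

```text
[[234.39999389648438, 193.89999389648438], [310.6000061035156, 215.60000610351562], [311.6000061035156, 226.10000610351562], [236.60000610351562, 225.89999389648438]]
world [[614.5, -191.6], [672.4, -206.3], [673.7, -214.6], [616.4, -216.4]] tray [[-27.9, 6.8], [29.4, -10.1], [30.3, -18.4], [-27.0, -18.0]]
recess ext [-33.4 -21.2] [34.1 22.6]
```

View pics/w21c.png

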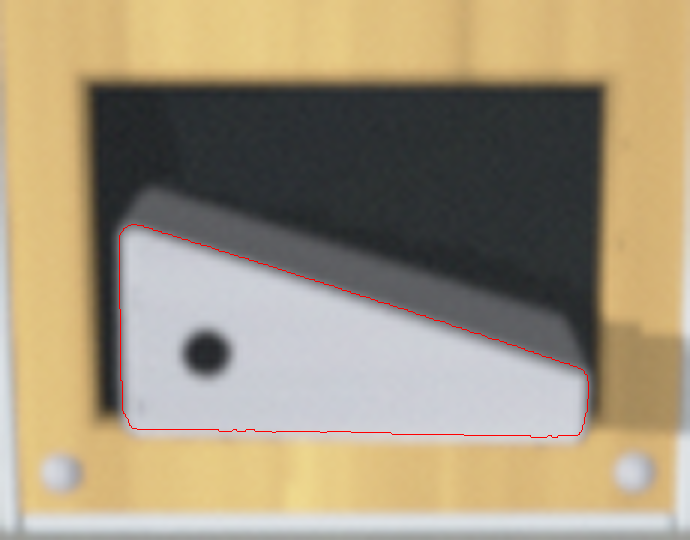

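Emit:
servo_tool(
  rows=[
    [[0.15, 0.33, -0.05], -0.06],
    [[0.29, 0.67, -0.1], -0.12],
  ],
)

```text
time: 33.52
tool_pos: [0.4902, -0.1452, 0.0966]
ee_rot: [-3.134, 0.0, 1.117]
wrist_force: [0.9, -0.3, -1.9]
width: 0.0595
```

Emit:
servo_tool(
  rows=[
    [[0.08, 0.36, 0], -0.06],
    [[0.16, 0.72, 0], -0.12],
  ],
)

```text
time: 33.68
tool_pos: [0.5497, -0.1601, 0.0971]
ee_rot: [-3.136, -0.001, 1.306]
wrist_force: [-0.3, -0.1, -2.6]
width: 0.0591
```

Emit:
servo_tool(
  rows=[
    [[-0.1, 0.33, 0], -0.05],
    [[-0.21, 0.66, 0], -0.1],
  ],
)

```text
time: 33.85
tool_pos: [0.5961, -0.1899, 0.0962]
ee_rot: [-3.135, -0.002, 1.464]
wrist_force: [0.3, 0.1, -2.3]
width: 0.0594
```

Emit:
servo_tool(
  rows=[
    [[-0.15, 0.3, 0], -0.05],
    [[-0.3, 0.61, 0], -0.1],
    [[-0.3, 0.61, 0], -0.1],
    [[-0.3, 0.61, 0], -0.1],
    [[-0.3, 0.61, 0], -0.1],
  ],
)

```text
time: 34.27
tool_pos: [0.6407, -0.2192, 0.097]
ee_rot: [-3.136, -0.003, 1.615]
wrist_force: [-0.6, 0.3, -2.6]
width: 0.06
```

```bash
python3 snap.py wrist 24; python3 - <<'E'
from h import *
plan(.6421,-.1826,.06,92.2,nd=3)
E
```

```text
t 34.32 p [ 640.9 -219.1   98.1] yaw 92.57 w 59.9 F [ 1.2  0.  -2.4]
([0.455, 0.036, 0.477], np.float64(0.004)) mm 52.8 deg 0.4
```

View pics/wrist24.png

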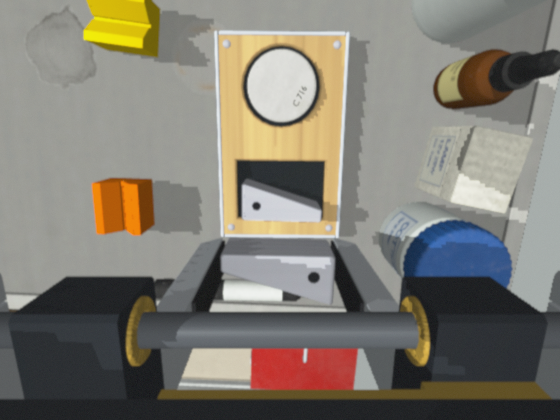

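Emit:
servo_tool(
  rows=[
    [[0.23, 0.02, 0], 0.004],
    [[0.455, 0.03, 0], 0.004],
    [[0.455, 0.03, 0.2], 0.004],
    [[0.455, 0.03, 0.4], 0.004],
    [[0.455, 0.03, 0.47], 0.004],
    [[0.455, 0.03, 0.47], 0.004],
    [[0.455, 0.03, 0.47], 0.004],
  ],
)

```text
time: 34.9
tool_pos: [0.6425, -0.1833, 0.0626]
ee_rot: [-3.141, -0.0, 1.609]
wrist_force: [0.4, -0.2, -2.4]
width: 0.0597
```

```bash
python3 - <<'E'
from h import *
plan(.6421,-.1826,.024,92.2,nd=3)
E
```

```text
t 34.9 p [ 642.5 -183.3   62.6] yaw 92.22 w 59.7 F [ 0.4 -0.2 -2.4]
([0.008, -0.004, 0.483], np.float64(0.0)) mm 38.6 deg 0.0
```

Emit:
servo_tool(
  rows=[
    [[0.005, 0, 0.08], 0],
    [[0.005, 0, 0.16], 0],
    [[0.005, 0, 0.16], 0],
    [[0.005, 0, 0.16], 0],
  ],
)

```text
time: 35.23
tool_pos: [0.6428, -0.1831, 0.0493]
ee_rot: [-3.141, -0.001, 1.609]
wrist_force: [0.3, 0.4, -2.2]
width: 0.0593
```

```bash
python3 snap.py wrist 25; python3 snap.py scene 25;python3 - <<'E'
from h import *
plan(.6421,-.1826,.024,92.2,nd=3)
a=load("pics/wrist25.npz")["pixels"][130:330,180:380,::-1]; b=load("pics/scene25.npz")["pixels"][180:280,330:430,::-1]
cv2.imwrite("pics/w25a.png",cv2.hconcat([cv2.resize(a,(400,400)),cv2.resize(b,(400,400),interpolation=cv2.INTER_CUBIC)]))
E
```

```text
t 35.33 p [ 643.3 -183.3   50. ] yaw 92.22 w 59.2 F [-0.1 -0.3 -2.5]
([0.01, -0.014, 0.325], np.float64(0.0)) mm 26.0 deg 0.0
```

View pics/w25a.png

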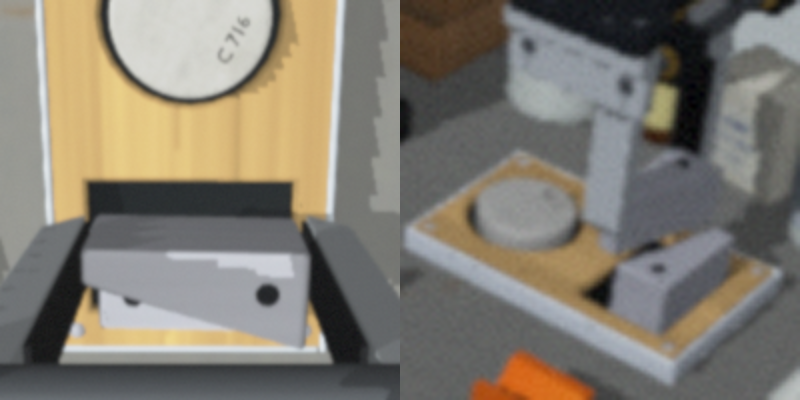

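Emit:
servo_tool(
  rows=[
    [[0.01, -0.01, 0], 0],
    [[0.01, -0.01, 0.06], 0],
    [[0.01, -0.01, 0.12], 0],
    [[0.01, -0.01, 0.18], 0],
    [[0.01, -0.01, 0.2], 0],
    [[0.01, -0.01, 0.2], 0],
  ],
)

```text
time: 35.83
tool_pos: [0.6416, -0.1821, 0.0325]
ee_rot: [-3.139, -0.001, 1.61]
wrist_force: [0.3, 0.3, -2.4]
width: 0.0594
```

```bash
python3 - <<'E'
from h import *
plan(.6421,-.1826,.024,92.2,nd=3)
E
```

```text
t 35.83 p [ 641.6 -182.1   32.5] yaw 92.22 w 59.4 F [ 0.3  0.3 -2.4]
([-0.007, 0.006, 0.106], np.float64(0.0)) mm 8.5 deg 0.0
```

Emit:
servo_tool(
  rows=[
    [[0, 0, 0.04], 0],
    [[0, 0, 0.08], 0],
    [[0, 0, 0.12], 0],
    [[0, 0, 0.14], 0],
    [[0, 0, 0.14], 0],
  ],
)

```text
time: 36.25
tool_pos: [0.6421, -0.1822, 0.0219]
ee_rot: [-3.141, -0.001, 1.61]
wrist_force: [-0.2, -0.1, -2.9]
width: 0.0595
```

```bash
python3 snap.py wrist 26; python3 - <<'E'
from h import *
plan(.6421,-.1826,.0165,92.2,nd=3)
a=load("pics/wrist26.npz")["pixels"][130:330,180:380,::-1]
cv2.imwrite("pics/w26a.png",cv2.resize(a,(600,600)))
E
```

```text
t 36.3 p [ 642.3 -182.3   22.2] yaw 92.22 w 59.6 F [-0.8 -0.2 -3.5]
([-0.004, -0.002, 0.072], np.float64(0.0)) mm 5.8 deg 0.0
```

View pics/w26a.png

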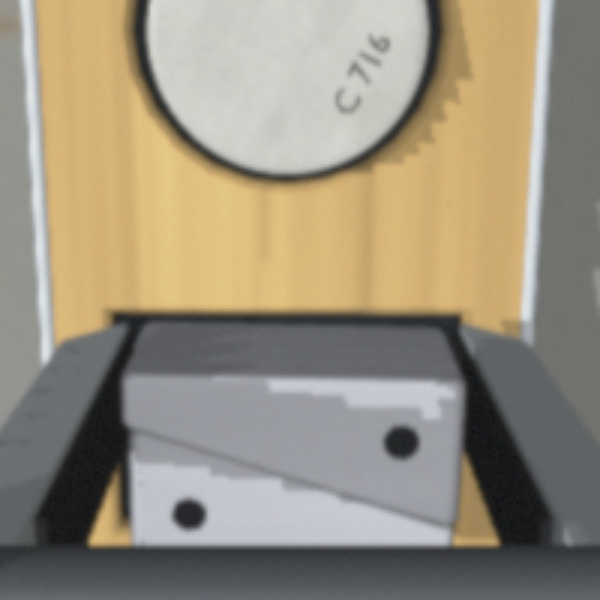

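Entering cleanly with a small gap at the slopes and back wall. Lower to the floor.

Emit:
servo_tool(
  rows=[
    [[0, 0, 0.03], 0],
    [[0, 0, 0.05], 0],
    [[0, 0, 0.065], 0],
    [[0, 0, 0.065], 0],
    [[0, 0, 0.065], 0],
  ],
)

```text
time: 36.72
tool_pos: [0.6423, -0.1823, 0.0172]
ee_rot: [-3.142, -0.0, 1.61]
wrist_force: [-0.6, 0.5, -3.3]
width: 0.0597
```

```bash
python3 snap.py wrist 27; python3 - <<'E'
from h import *
plan(.6421,-.1826,.0165,92.2,nd=3)
a=load("pics/wrist27.npz")["pixels"][130:330,180:380,::-1]
cv2.imwrite("pics/w27a.png",cv2.resize(a,(600,600)))
E
```

```text
t 36.77 p [ 642.3 -182.4   17.3] yaw 92.23 w 59.6 F [-0.5 -0.5 -3.1]
([-0.003, -0.002, 0.01], np.float64(0.0)) mm 0.9 deg 0.0
```

View pics/w27a.png

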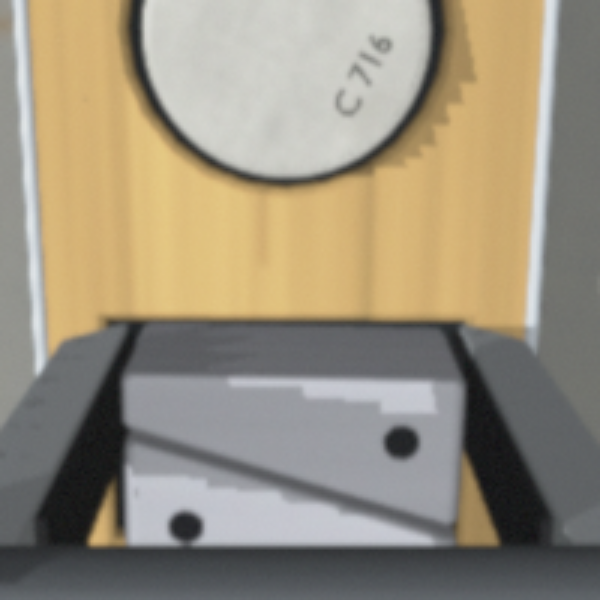

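Emit:
servo_tool(
  rows=[
    [[-0.01, 0, 0], 0],
    [[-0.02, 0, 0], 0],
    [[-0.02, 0, 0.01], 0],
    [[-0.02, 0, 0.012], 0],
    [[-0.02, 0, 0.012], 0],
  ],
)

```text
time: 37.18
tool_pos: [0.6423, -0.1842, 0.0166]
ee_rot: [-3.142, 0.0, 1.61]
wrist_force: [-1.0, -0.6, -1.4]
width: 0.0595
```

```bash
python3 snap.py wrist 28; python3 - <<'E'
from h import *
plan(.6421,-.1840,.0165,92.2,nd=3)
a=load("pics/wrist28.npz")["pixels"][130:330,180:380,::-1]
cv2.imwrite("pics/w28a.png",cv2.resize(a,(600,600)))
E
```

```text
t 37.23 p [ 642.4 -184.2   16.6] yaw 92.22 w 59.6 F [-0.8  0.  -1.7]
([0.002, -0.003, 0.001], np.float64(0.0)) mm 0.3 deg 0.0
```

View pics/w28a.png

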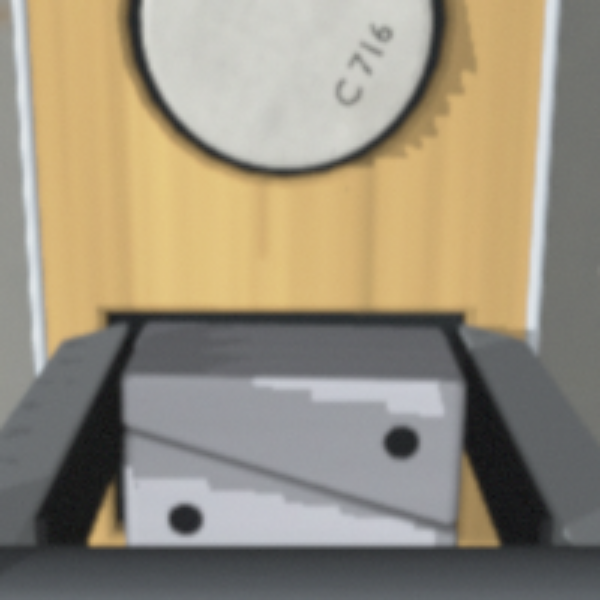

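Emit:
servo_tool(
  rows=[
    [[0, 0, 0.005], 0],
    [[0, 0, 0.005], 0],
    [[0, 0, 0.005], 0],
  ],
)

```text
time: 37.48
tool_pos: [0.6424, -0.1842, 0.0165]
ee_rot: [3.141, 0.0, 1.61]
wrist_force: [-3.2, -0.6, -0.6]
width: 0.0597
```

Emit:
servo_tool(
  rows=[
    [[0, 0, 0], 0],
    [[0, 0, 0], 0],
    [[0, 0, 0], 0],
    [[0, 0, 0], 0],
    [[0, 0, 0], 0],
  ],
  grip=-0.65,
)

```text
time: 37.9
tool_pos: [0.6428, -0.184, 0.0164]
ee_rot: [3.141, 0.0, 1.61]
wrist_force: [-0.2, 0.8, -0.4]
width: 0.0775
```

Emit:
servo_tool(
  rows=[
    [[0, 0, -0.2], 0],
    [[0, 0, -0.5], 0],
    [[0, 0, -1], 0],
    [[0, 0, -1], 0],
    [[0, 0, -1], 0],
  ],
)

```text
time: 38.32
tool_pos: [0.6448, -0.1848, 0.1005]
ee_rot: [3.134, 0.003, 1.61]
wrist_force: [-0.6, -0.3, -0.1]
width: 0.0777
```

Emit:
servo_tool(
  rows=[
    [[0, -0.5, -0.3], 0],
    [[0, -1, -0.6], 0],
    [[0, -1, -0.6], 0],
  ],
)

```text
time: 38.57
tool_pos: [0.5597, -0.1874, 0.1451]
ee_rot: [-3.14, 0.0, 1.609]
wrist_force: [0.2, -0.3, 0.9]
width: 0.0772
```

Emit:
servo_tool(
  rows=[
    [[0, -0.5, 0], 0],
    [[0, -1, 0], 0],
    [[0, -1, 0], 0],
  ],
)

```text
time: 38.82
tool_pos: [0.4752, -0.1887, 0.1405]
ee_rot: [-3.132, -0.004, 1.608]
wrist_force: [-0.1, 1.2, -0.6]
width: 0.0774
```

Emit:
servo_tool(
  rows=[
    [[0, -0.5, 0], 0],
    [[0, -1, 0], 0],
    [[0, -1, 0], 0],
    [[0, -1, 0], 0],
  ],
)

```text
time: 39.15
tool_pos: [0.4015, -0.193, 0.143]
ee_rot: [-3.141, -0.001, 1.608]
wrist_force: [0.5, 0.4, 0.4]
width: 0.0778
```

```bash
python3 snap.py scene 30; python3 snap.py top 30; python3 - <<'E'
from h import *
plan(.4,-.2,.1,90)
im=cv2.imread("pics/scene30.png"); cv2.imwrite("pics/scene30a.png",cv2.resize(im[150:290,210:450],None,fx=3.3,fy=3.3,interpolation=cv2.INTER_CUBIC))
im=cv2.imread("pics/top30.png"); cv2.imwrite("pics/top30a.png",cv2.resize(im[110:210,150:410],None,fx=3,fy=3,interpolation=cv2.INTER_CUBIC))
E
```

```text
t 39.25 p [ 403.6 -193.5  144.1] yaw 92.22 w 77.2 F [ 0.2 -0.2  1.1]
([-0.08, -0.05, 0.55], np.float64(0.02)) mm 44.6 deg 1.8
```

View pics/scene30a.png

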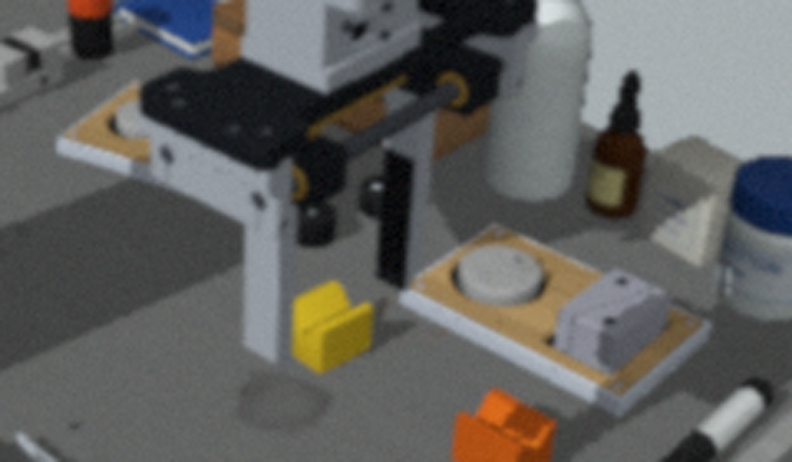

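View pics/top30a.png

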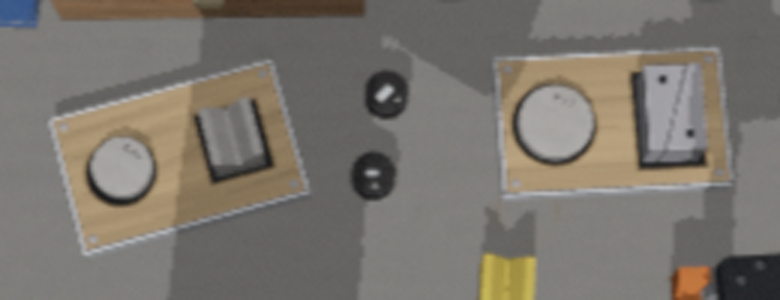

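Emit:
servo_tool(
  rows=[
    [[-0.5, -0.4, -0.3], 0],
    [[-1, -0.8, -0.6], 0],
    [[-1, -0.8, -0.6], 0],
    [[-1, -0.8, -0.6], 0],
    [[-1, -0.8, -0.6], 0],
  ],
)

```text
time: 39.67
tool_pos: [0.343, -0.2773, 0.1931]
ee_rot: [3.139, 0.001, 1.608]
wrist_force: [-0.8, -0.5, 0.1]
width: 0.0774
```

```bash
python3 snap.py scene 31; python3 snap.py wrist 31; python3 - <<'E'
from h import *
im=cv2.imread("pics/scene31.png"); cv2.imwrite("pics/scene31a.png",cv2.resize(im[150:290,210:450],None,fx=3.3,fy=3.3,interpolation=cv2.INTER_CUBIC))
E
```

```text
(no output)
```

View pics/scene31a.png

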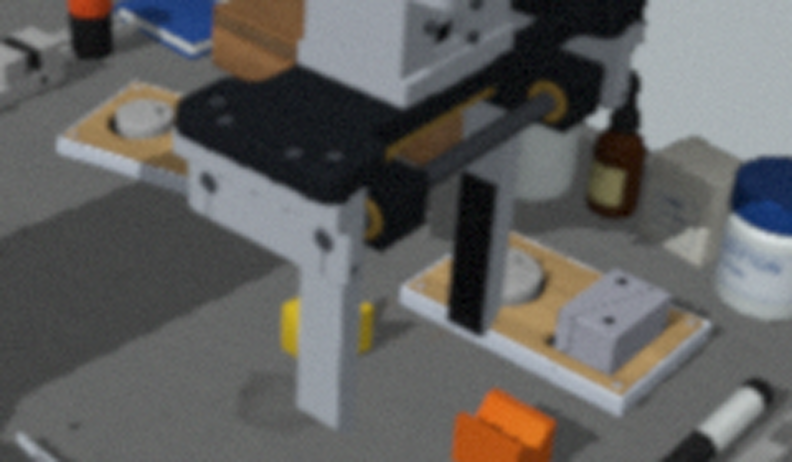

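View pics/wrist31.png

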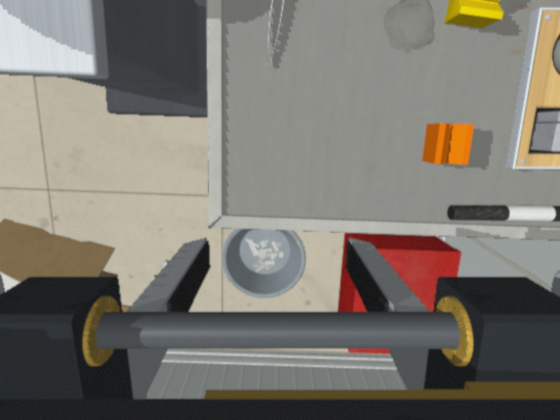

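```bash
python3 - <<'E'
from h import *
s=load("pics/top30.npz")
def rep(n,roi,f,z,C,a):
    w=(cast(s,blob(s,roi,f,8),z)[:,:2]*1000).astype(np.float32)
    (c,sz,an)=cv2.minAreaRect(w); R=np.array([[np.cos(a),np.sin(a)],[-np.sin(a),np.cos(a)]])
    print(n,"tray xy",((np.array(c)-C)@R.T).round(1),np.round(sz,1),round(an,1))
rep("small",(176,150,205,180),lambda h,b:b.min(2)>125,.020,[609.9,172],.258)
rep("big",(318,135,352,168),lambda h,b:b.min(2)>125,.020,[637.7,-119.4],.038)
v=lambda h,b:(b.min(2)>80)&(abs(b[:,:,0]-b[:,:,2])<14)
rep("vee",(215,143,242,172),v,.034,[629.7,96.8],.258)
rep("wedges",(360,130,388,168),lambda h,b:(b[:,:,0]>115)&(b[:,:,0]>=b[:,:,2]),.034,[640.65,-197.2],.038)
E
```

```text
small tray xy [ 1.4 -2.2] [40.3 39.5] 43.6
big tray xy [ 0.  -0.7] [49.  49.8] 87.3
vee tray xy [-1.5  0. ] [44.7 35.7] 14.1
wedges tray xy [-1.9  0.4] [38.8 66.3] 88.8
```

```bash
python3 -c "
from bench import robot
print(robot.get_obs()['time']); print(robot.close_job())"
```

```text
39.7667
the job is handed in; nothing more can be done
None
```

Both kits are made up and the job was handed in at 39.8 s, with the gripper open and well clear of everything.

- **Round-bar tray:** The V-block went in with its groove across the tray, then the small block. I set the small block back down and regripped it once, because my first grip was too high on its rim.
- **Flat-sample tray:** The large block went in first, then the two wedges head to tail. The second wedge was slid up to the first, leaving under about 1 mm between the sloping faces.

**Last checks:**
- In the last top view all the pieces lie inside their recesses. The offsets from centre are about 2.6 mm for the small block (4 mm of room), 0.7 mm for the large one and 1.5 mm for the V-block (5 mm of room).
- The wedge pair measured 38.8 mm wide, against 38 nominal.
- As the wedges and the small block settled, the wrist force fell away, as it should when a piece reaches the floor. For the large block and the V-block it had not, so they dropped the last fraction of a millimetre on release.

**Not confirmed:**
- The arm hid the V-block in the scene view, so I judged its seating only from the top and wrist images.
- The top-view outlines of the V-block (44.7 mm) and the wedge pair (66.3 mm) came out longer than the real 40 and 60 mm. I put that down to their side faces showing.
- The top and wrist cameras disagreed by about 2–3 mm in x. I placed with values closer to the wrist camera's, which agreed better with where the grasps landed.

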